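# Set the guide tubes of a wire cutter's blade cassette with a setting straightedge

### The arm

A 6-joint arm with a two-finger parallel gripper is mounted at the origin on the work surface. World frame = base frame: x ahead of the robot, y to its left, z up, the work surface at z = 0. Lengths are in m, angles in rad, forces in N, time in s.
With the tool pointing down it reaches from about 0.225 to 0.725 m from the base axis. Payload 3.1 kg.
Tool frame: the origin (TCP) lies midway between the tips of the shut fingers; the grasp point (between the pads) lies behind it (arm.pinch_z is the z of the grasp point in the tool frame, in m); z points along the fingers, y is the line along which they close (so a half turn about z gives the same grasp; the last joint's range is limited). The gripper opens to 85 mm and grips with 20 to 120 N. Pads are 22 mm wide; open, the fingers measure 114 mm over their backs; the gripper's body (76 mm by 85 mm) begins 54 mm behind the grasp point. The pads swing forward as they close: fully open they stand 13 mm farther back than shut.
Start: joints at [-1.237, 0.048, 0.099, 1.622, 0, 1.443], TCP at [0.234, -0.47, 0.231] pointing down, gripper open.
Joint ranges: [-2.91, 2.91], [-0.99, 1.94], [-1.21, 1.42], [-2.12, 2.29], [-1.49, 1.47], [-3.14, 3.14]. Speed limits (rad/s): [2.79, 2.79, 3.14, 3.14, 3.14, 3.14].

### API

Orientations are given as [roll, pitch, yaw] about the fixed x, y, z axes, in that order (R = Rz(yaw) Ry(pitch) Rx(roll)).
In Python, from workcell import get_obs, camera, get_calibration, order, arm gives the robot as it stands.
- The arm moves only by the tool send_rows, never from a script. Its argument "plan" is a list of rows, each a list of 2 entries, a list of its own where there are three numbers: the shift along the tool's x, y, z in m, then the turn, a rotation vector about the tool's x, y, z in rad. A call has 1 to 5 rows; each row is the pose to reach, as a shift and turn from the pose commanded when the call began, along the tool's axes at that moment; what a row does not reach only later rows make up. A row lasts 1/12 s, in which the tool goes at most 41.7 mm and 7.16 degrees, less where a joint would pass 70% of its speed; a pose out of reach is approached as far as the arm can. A call with a gripper value outside its range is refused whole. "gripper" is the finger opening in m, from 0 to 0.0854, set as the call begins (left out, the last holds). The fingers move at their own pace and stop on an object; the grip force is fixed at half the most. Time passes only in rows, so rows that repeat a pose let the fingers close. It gives the time, the measured TCP pose, the force, the opening and the grip force at its end, in the units of the state.
- get_obs(): the state, without advancing time (a new reading comes with each control period).
- camera(name): name is "scene" or "top" or "wrist"; returns (picture, depth): 420x560x3 uint8, red, green, blue; 420x560 float32, m along the optical axis (not along the pixel's ray), 0 where there is no reading.
- get_calibration(name): a dict with "intrinsics" (3x3 intrinsics, pixels), "dist_coeffs" ([k1, k2, p1, p2, k3] as OpenCV has them; the pictures are not rectified), "rvec" (rotation vector, rad) and "tvec" (3), from world to camera coordinates, as OpenCV has them; the wrist camera has in their place "T_tool_cam" (4x4, takes a point from camera to tool coordinates, whose origin is the TCP and whose axes are the flange's). Camera axes: x right, y down, z forward; pixel columns grow to the right and rows downward; lengths in m; the calibration is good to about 2 mm. A picture is of the moment at which its call begins: read the wrist's pose just before it. get_calibration takes no time and is no camera call.
- order.close_job(): hands the job in; it is judged then, once.
The state is a dict: "t": time; "q": joint angles; "qd": joint speeds; "effort": joint torques, N m; "tcp_pos": TCP position; "eef_rot": TCP orientation; "contact_force": force on the tool from outside, world axes, zero at the start; "torque": the same for the moment, N m; "width": finger opening in m; "grasp_force": force on a finger pad.
Only numpy, scipy, OpenCV 4.12 (cv2) and the standard library are available. Lean on these libraries where they do the work, as an engineer would, in place of code of your own. Each camera call takes 0.05 s, during which the arm holds its last target. There are 200 camera calls.

### The job

Set up the blade cassette: take the setting straightedge from its blue mat and stand it between cutter block and guide bracket, flush against the cutter block's face and centred across all four bores, and let go of it. Then push every guide tube on the rubber pad, tip first, through a bore of its own in the white bracket (any bore) until its tip touches the straightedge, which must still be flush. Finally lift the straightedge out without shifting the tubes, stand it back in the middle of its mat, lined up with the mat, and leave the other things on the bench alone.

Things in the scene. Friction and masses are not known exactly. Their poses are not given: they have to be found in the camera images.
- cassette: Fixed blade cassette; frame on the bench surface. Base plate x -127 to 60 mm, 270 wide (y), top at z = 6. Cutter block: flat steel face is the plane x = 0, 260 wide, block x 0 to 58, up to z = 48. Across a 70 mm gap the white guide bracket: x -120 to -70, 200 wide, up to z = 48, four bores along x. +x is the way tubes are pushed in; a finished tip is at x = -20 mm (bar thickness).
- bore0 (a point): Centre of the mouth of a bore on the bracket's outer face (cassette x = -120, y = -75, z = 32 mm). Bore 10.5 mm in diameter, 50 mm long, mouth bevelled by 3 mm. A released tube leans in it by about 0.06 rad, head down.
- bore1 (a point): Centre of the mouth of a bore on the bracket's outer face (cassette x = -120, y = -25, z = 32 mm). Bore 10.5 mm in diameter, 50 mm long, mouth bevelled by 3 mm. A released tube leans in it by about 0.06 rad, head down.
- bore2 (a point): Centre of the mouth of a bore on the bracket's outer face (cassette x = -120, y = 25, z = 32 mm). Bore 10.5 mm in diameter, 50 mm long, mouth bevelled by 3 mm. A released tube leans in it by about 0.06 rad, head down.
- bore3 (a point): Centre of the mouth of a bore on the bracket's outer face (cassette x = -120, y = 75, z = 32 mm). Bore 10.5 mm in diameter, 50 mm long, mouth bevelled by 3 mm. A released tube leans in it by about 0.06 rad, head down.
- straightedge: Aluminium bar, 260 mm long (y), 20 thick (x -20 to 0), 52 high, 0.5 kg; at each end a foot 18 wide, 10 high runs back to x = -51. Flat front x = 0 goes on the cutter face. Black grip tab on top (x = -10, y = 0): 40 long (y), 20 thick, z 52 to 89 mm: grip its two ends. Origin: bottom edge of front face, mid-length; z up. Seated: axes as the cassette's, origin at cassette (0, 0, 6 mm).
- edge_a (a point): End of the straightedge's flat front at y = -130 mm, 26 mm above its bottom.
- edge_b (a point): End of the straightedge's flat front at y = +130 mm, 26 mm above its bottom.
- bar_mid (a point): Middle of the straightedge's underside (its x = -25 mm, y = 0, z = 0).
- mat: Blue mat, fixed, 120 mm (x) by 320 mm (y), 4 mm thick, origin at the centre of its underside. The straightedge starts on it and returns to it: long side along the mat's y, its bar_mid at the mat's middle.
- tube0: Guide tube (all alike): copper-coloured tube 8 mm dia., 128 mm long, on the front of a dark steel square head 18 x 18 x 45 mm; 0.11 kg, centre of mass about 10 mm ahead of the origin. Origin: middle of the head, on the axis, 9 mm above what the head lies on; x points to the tip. Starts on the dark rubber pad (4 mm thick) at the left. May be absent.
- tube1: Guide tube (all alike): copper-coloured tube 8 mm dia., 128 mm long, on the front of a dark steel square head 18 x 18 x 45 mm; 0.11 kg, centre of mass about 10 mm ahead of the origin. Origin: middle of the head, on the axis, 9 mm above what the head lies on; x points to the tip. Starts on the dark rubber pad (4 mm thick) at the left. May be absent.
- tube2: Guide tube (all alike): copper-coloured tube 8 mm dia., 128 mm long, on the front of a dark steel square head 18 x 18 x 45 mm; 0.11 kg, centre of mass about 10 mm ahead of the origin. Origin: middle of the head, on the axis, 9 mm above what the head lies on; x points to the tip. Starts on the dark rubber pad (4 mm thick) at the left. May be absent.
- tube3: Guide tube (all alike): copper-coloured tube 8 mm dia., 128 mm long, on the front of a dark steel square head 18 x 18 x 45 mm; 0.11 kg, centre of mass about 10 mm ahead of the origin. Origin: middle of the head, on the axis, 9 mm above what the head lies on; x points to the tip. Starts on the dark rubber pad (4 mm thick) at the left. May be absent.
- tip0 (a point): Centre of the end of tube 0, 150.5 mm along x from the tube's origin.
- tip1 (a point): Centre of the end of tube 1, 150.5 mm along x from the tube's origin.
- tip2 (a point): Centre of the end of tube 2, 150.5 mm along x from the tube's origin.
- tip3 (a point): Centre of the end of tube 3, 150.5 mm along x from the tube's origin.
- driver: Screwdriver, a bystander: not to be disturbed (moved no more than 40 mm).
- spanner: Spanner, a bystander: not to be disturbed (moved no more than 40 mm).
- spray: Grey spray can, a bystander: not to be disturbed (moved no more than 40 mm).
- spool: Spool of copper wire, a bystander: not to be disturbed (moved no more than 40 mm).
- cup: Grey cup, a bystander: not to be disturbed (moved no more than 40 mm).
- meter: Yellow meter case, a bystander: not to be disturbed (moved no more than 40 mm).
There are look-alikes about, which are no part of the job. Leave any green look-alike of the tube2 alone. What is shaped like the tube1 but green is not meant.

How it is judged:
On the way, in this order (a step that is already met when the one before it is completed fails the run):
1. the straightedge stands released and flush against the cutter block's face, across all bores (x of edge_a in the frame of cassette between -0.0025 and 0.002 m and x of edge_b in the frame of cassette between -0.0025 and 0.002 m and y of straightedge in the frame of cassette between -0.022 and 0.022 m and z of straightedge in the frame of cassette between 0.003 and 0.009 m and angle between straightedge's own z axis and vertical below 0.04 rad and contact force between the fingers and straightedge below 0.5 N), for 0.3 s.
2. every tube is through a bore with its tip against the straightedge, which is still flush (x of edge_a in the frame of cassette between -0.0025 and 0.002 m and x of edge_b in the frame of cassette between -0.0025 and 0.002 m and y of straightedge in the frame of cassette between -0.022 and 0.022 m and z of straightedge in the frame of cassette between 0.003 and 0.009 m and angle between straightedge's own z axis and vertical below 0.04 rad and x of tip0 in the frame of cassette between -0.0235 and -0.017 m and z of tip0 in the frame of cassette between 0.024 and 0.042 m and angle between the x axis of each of tube0, tube1, tube2, tube3 and the x axis of cassette, either way round below 0.1 rad and (y of tip0 in the frame of cassette between -0.082 and -0.068 m or y of tip0 in the frame of cassette between -0.032 and -0.018 m or y of tip0 in the frame of cassette between 0.018 and 0.032 m or y of tip0 in the frame of cassette between 0.068 and 0.082 m) and x of tip1 in the frame of cassette between -0.0235 and -0.017 m and z of tip1 in the frame of cassette between 0.024 and 0.042 m and (y of tip1 in the frame of cassette between -0.082 and -0.068 m or y of tip1 in the frame of cassette between -0.032 and -0.018 m or y of tip1 in the frame of cassette between 0.018 and 0.032 m or y of tip1 in the frame of cassette between 0.068 and 0.082 m) and x of tip2 in the frame of cassette between -0.0235 and -0.017 m and z of tip2 in the frame of cassette between 0.024 and 0.042 m and (y of tip2 in the frame of cassette between -0.082 and -0.068 m or y of tip2 in the frame of cassette between -0.032 and -0.018 m or y of tip2 in the frame of cassette between 0.018 and 0.032 m or y of tip2 in the frame of cassette between 0.068 and 0.082 m) and x of tip3 in the frame of cassette between -0.0235 and -0.017 m and z of tip3 in the frame of cassette between 0.024 and 0.042 m and (y of tip3 in the frame of cassette between -0.082 and -0.068 m or y of tip3 in the frame of cassette between -0.032 and -0.018 m or y of tip3 in the frame of cassette between 0.018 and 0.032 m or y of tip3 in the frame of cassette between 0.068 and 0.082 m)), for 0.3 s.
At the end, for the whole second after the job is handed in: Tubes through bores (within 7 mm and 0.1 rad), tips 16 to 24.5 mm before the cutter face (20 is right); straightedge upright on its mat, bar_mid within 20 mm (mat x) and 30 mm (mat y) of its middle, lined up within 0.14 rad; all at rest (x of tip0 in the frame of cassette between -0.0245 and -0.016 m and z of tip0 in the frame of cassette between 0.024 and 0.042 m and angle between the x axis of each of tube0, tube1, tube2, tube3 and the x axis of cassette, either way round below 0.1 rad and (y of tip0 in the frame of cassette between -0.082 and -0.068 m or y of tip0 in the frame of cassette between -0.032 and -0.018 m or y of tip0 in the frame of cassette between 0.018 and 0.032 m or y of tip0 in the frame of cassette between 0.068 and 0.082 m) and x of tip1 in the frame of cassette between -0.0245 and -0.016 m and z of tip1 in the frame of cassette between 0.024 and 0.042 m and (y of tip1 in the frame of cassette between -0.082 and -0.068 m or y of tip1 in the frame of cassette between -0.032 and -0.018 m or y of tip1 in the frame of cassette between 0.018 and 0.032 m or y of tip1 in the frame of cassette between 0.068 and 0.082 m) and x of tip2 in the frame of cassette between -0.0245 and -0.016 m and z of tip2 in the frame of cassette between 0.024 and 0.042 m and (y of tip2 in the frame of cassette between -0.082 and -0.068 m or y of tip2 in the frame of cassette between -0.032 and -0.018 m or y of tip2 in the frame of cassette between 0.018 and 0.032 m or y of tip2 in the frame of cassette between 0.068 and 0.082 m) and x of tip3 in the frame of cassette between -0.0245 and -0.016 m and z of tip3 in the frame of cassette between 0.024 and 0.042 m and (y of tip3 in the frame of cassette between -0.082 and -0.068 m or y of tip3 in the frame of cassette between -0.032 and -0.018 m or y of tip3 in the frame of cassette between 0.018 and 0.032 m or y of tip3 in the frame of cassette between 0.068 and 0.082 m) and x of bar_mid in the frame of mat between -0.02 and 0.02 m and y of bar_mid in the frame of mat between -0.03 and 0.03 m and z of bar_mid in the frame of mat between 0.001 and 0.008 m and angle between straightedge's own z axis and vertical below 0.05 rad and angle between the x axis of straightedge and the x axis of mat, either way round below 0.14 rad and linear speed of each of straightedge, tube0, tube1, tube2, tube3 below 0.02 m/s); the robot touches nothing.
It fails at once if one of the bystanders is moved more than 40 mm (distance of any of driver, spanner, spray, spool, cup, meter from where it was at the start of the episode above 0.04 m).
Of tube0, tube1, tube2, tube3 only 3 to 4 are there at a start; the rules pass over those that are not, and their reading is None.
At some moment in a run one of straightedge may be knocked a few centimetres aside while the robot is not near it.
Once in a run the grip may slacken for a moment while it holds something.
It also fails if it takes over 210 s, if anything falls off the work surface, if the arm or the gripper's body presses on something with over 40 N, if the wrist force passes 120 N, or if a joint passes its speed limit or range.

## Working session

There is one attempt and no reset: what is moved stays moved. The work goes in short steps, Python scripts to look and compute and a tool call to move; the robot and the scene stay as the last step left them, time stands still between calls to the robot, and variables do not carry over. Pictures are saved under pics/ and viewed, at most 14 in all, crops included, and the job is handed in when it is done.

Besides the shell and the picture viewer there is one more tool, called in YAML: its name, and indented under it one key for each argument. send_rows: Moves the arm, as the interface text tells. Its arguments: {"type":"object","properties":{"plan":{"type":"array","items":{"type":"array"}},"gripper":{"type":"number"}},"required":["plan"]}

```bash
ls; mkdir -p pics; python3 - <<'E'
from workcell import *
import cv2,numpy as np
o=get_obs();print(o, arm.pinch_z, [a for a in dir(arm) if a[0]!='_'])
for n in ["top","scene"]:
    p,d=camera(n);cv2.imwrite(f"pics/{n}0.png",p[:,:,::-1]);np.save(f"pics/{n}0.npy",d)
    c=get_calibration(n);print(n,c)
print(get_calibration("wrist"))
E
```

```text
pics
{'t': 0.0, 'q': array([-1.23680531e+00,  4.87397757e-02,  9.75747409e-02,  1.62198714e+00,
       -8.92087718e-06,  1.44298395e+00]), 'qd': array([-7.72504895e-04,  1.93441744e-05, -9.66487838e-04,  8.77450394e-04,
       -1.97050545e-04,  4.18196252e-05]), 'effort': array([ 5.13933282e-04, -3.38785529e+01,  3.20013714e+01,  2.03123584e-02,
       -1.26060290e-04, -4.68998707e-07]), 'tcp_pos': array([ 0.2336984 , -0.4694321 ,  0.23011128]), 'eef_rot': array([-3.13925488e+00, -2.91439252e-04,  4.61803064e-01]), 'contact_force': array([-0.21000412,  0.09195021, -0.06860829]), 'torque': array([-0.0414967 , -0.0165564 , -0.00341066]), 'grasp_force': 0.0, 'width': 0.08544615916724689} -0.0187 ['IKError', 'pinch_z']
top {'intrinsics': array([[418.94401791,   0.        , 271.59968771],
       [  0.        , 418.94401791, 207.43828743],
       [  0.        ,   0.        ,   1.        ]]), 'dist_coeffs': array([-0.0495447,  0.       ,  0.       ,  0.       ,  0.       ]), 'rvec': array([ 2.18547677, -2.18721769,  0.08196816]), 'tvec': array([0.08445989, 0.55408509, 1.30058308])}
scene {'
[... 283 characters left out ...]
,  2.16394018, -0.88316303]), 'tvec': array([ 0.15798312, -0.33951108,  1.64121955])}
{'intrinsics': array([[294.81074503,   0.        , 278.04538875],
       [  0.        , 294.81074503, 205.23138217],
       [  0.        ,   0.        ,   1.        ]]), 'dist_coeffs': array([-0.03758182,  0.        ,  0.        ,  0.        ,  0.        ]), 'T_tool_cam': array([[ 6.26844234e-04, -9.53292383e-01, -3.02048405e-01,
         7.71376645e-02],
       [ 9.99999803e-01,  5.92119069e-04,  2.06528195e-04,
        -1.36900691e-03],
       [-1.80331345e-05, -3.02048475e-01,  9.53292567e-01,
        -1.41804249e-01],
       [ 0.00000000e+00,  0.00000000e+00,  0.00000000e+00,
         1.00000000e+00]])}
```

View pics/top0.png

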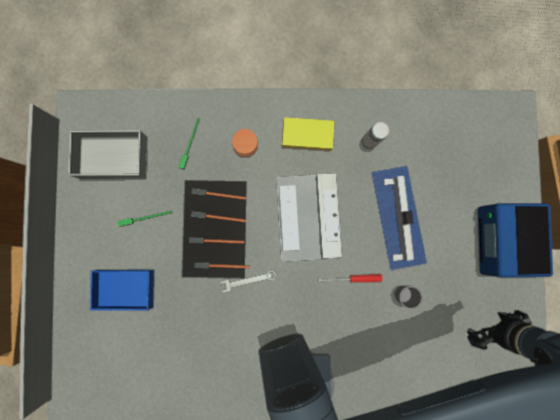

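View pics/scene0.png

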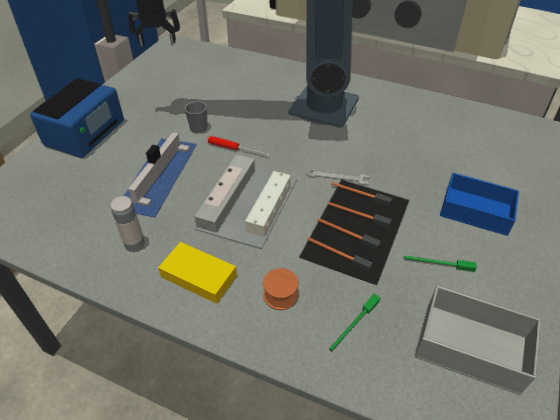

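The top view shows a black pad (183–247, 180–277) with four copper tubes, heads left at about (198,191), (197,215), (196,240) and (201,265), tips at about x=247. The cassette sits at (277–341, 174–262) and the blue mat with the straightedge at (400,217). Candidates for tubes are the four copper ones on the pad and two green look-alikes, at (190,143) and (145,217). I choose the copper ones on the pad and will check them in a close crop.

```bash
cat > h.py <<'E'
from workcell import *
import cv2,numpy as np
from scipy.spatial.transform import Rotation as R
def pose():
    o=get_obs();T=np.eye(4);T[:3,:3]=R.from_euler('xyz',o['eef_rot']).as_matrix();T[:3,3]=o['tcp_pos'];return T
def camT(n,T=None):  # world_from_cam
    c=get_calibration(n)
    if n=="wrist": return (pose() if T is None else T)@c["T_tool_cam"]
    M=np.eye(4);M[:3,:3]=cv2.Rodrigues(c["rvec"])[0];M[:3,3]=c["tvec"];return np.linalg.inv(M)
def rays(n,px):
    c=get_calibration(n);u=cv2.undistortPoints(np.array(px,float).reshape(-1,1,2),c["intrinsics"],c["dist_coeffs"])[:,0]
    return np.c_[u,np.ones(len(u))]
def atz(n,px,z,T=None):   # intersect pixel rays with height z
    M=camT(n,T);r=rays(n,px)@M[:3,:3].T;o=M[:3,3];return o+r*((z-o[2])/r[:,2])[:,None]
def cloud(n,d,T=None):
    v,u=np.mgrid[:420,:560];r=rays(n,np.c_[u.ravel(),v.ravel()]);M=camT(n,T)
    return ((r*d.reshape(-1,1))@M[:3,:3].T+M[:3,3]).reshape(420,560,3)
def proj(n,P,T=None):
    c=get_calibration(n);M=np.linalg.inv(camT(n,T));return cv2.projectPoints(np.array(P,float).reshape(-1,3),cv2.Rodrigues(M[:3,:3])[0],M[:3,3],c["intrinsics"],c["dist_coeffs"])[0][:,0]
def go(p,yaw,rpy=(np.pi,0)):   # delta to reach TCP pos p, tool down
    T=pose();Rt=R.from_euler('xyz',[rpy[0],rpy[1],yaw]);R0=R.from_matrix(T[:3,:3])
    print('shift',np.round(R0.inv().apply(np.array(p)-T[:3,3]),4),'turn',np.round((R0.inv()*Rt).as_rotvec(),4))
E
python3 - <<'E'
from h import *
for n in ["top","scene"]:
    d=np.load(f"pics/{n}0.npy");C=cloud(n,d)
    pts={"top":[(198,191),(197,215),(196,240),(201,265),(245,197),(247,266),(289,217),(330,217),(308,217),(405,217),(403,190),(420,180),(250,280)],"scene":[(228,195),(270,205),(152,155)]}[n]
    for p in pts: print(n,p,np.round(C[p[1],p[0]],4))
p=cv2.imread("pics/top0.png")[160:290,180:440];cv2.imwrite("pics/c1.png",cv2.resize(p,None,fx=3,fy=3,interpolation=cv2.INTER_CUBIC))
E
```

```text
top (198, 191) [0.6064 0.3167 0.0203]
top (197, 215) [0.5306 0.3197 0.0166]
top (196, 240) [0.4519 0.3208 0.0231]
top (201, 265) [0.3739 0.3048 0.0205]
top (245, 197) [0.5878 0.1683 0.0141]
top (247, 266) [0.3704 0.1613 0.0141]
top (289, 217) [0.5222 0.0308 0.0544]
top (330, 217) [ 0.5227 -0.0967  0.0429]
top (308, 217) [ 0.5244 -0.0316  0.0088]
top (405, 217) [ 0.5199 -0.314   0.0947]
top (403, 190) [ 0.6057 -0.3233  0.0529]
top (420, 180) [ 0.6451 -0.3988 -0.0056]
top (250, 280) [0.3263 0.1521 0.0087]
scene (228, 195) [ 0.5572 -0.0704  0.046 ]
scene (270, 205) [0.5506 0.0486 0.0508]
scene (152, 155) [ 0.5371 -0.3159  0.0867]
```

View pics/c1.png

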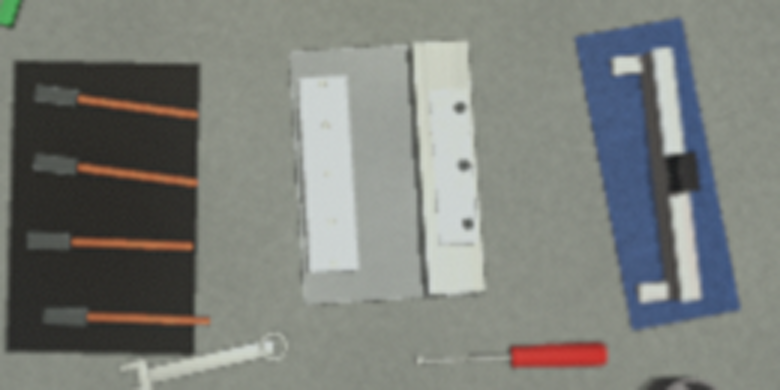

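The crop confirms four copper tubes with dark heads on the pad; the green ones lie off it. The bar's feet face left, so its flat front faces −y world. Next I move the wrist camera over the cassette and mat.

```bash
python3 - <<'E'
from h import *
go([.5,-.12,.30],np.pi/2)
E
```

```text
shift [ 0.3941 -0.1944 -0.0693] turn [-0.0017 -0.0014 -1.1091]
```

send_rows:
  plan:
    - [[0.394,-0.194,-0.069],[0,0,-0.55]]
    - [[0.394,-0.194,-0.069],[0,0,-0.55]]
    - [[0.394,-0.194,-0.069],[0,0,-0.55]]
    - [[0.394,-0.194,-0.069],[0,0,-0.55]]
    - [[0.394,-0.194,-0.069],[0,0,-0.55]]

```text
t: 0.52
tcp_pos: [0.3592, -0.3046, 0.2634]
eef_rot: [-3.141, -0.0, 1.016]
contact_force: [1.2, -0.7, 0.7]
width: 0.0851
grasp_force: 0.0
```

```bash
python3 - <<'E'
from h import *
print(get_obs()['t']);go([.5,-.12,.30],np.pi/2)
E
```

```text
0.5167
shift [ 0.2311  0.0224 -0.0365] turn [-6.000e-04 -5.000e-04 -5.549e-01]
```

send_rows:
  plan:
    - [[0.231,0.022,-0.036],[0,0,-0.555]]
    - [[0.231,0.022,-0.036],[0,0,-0.555]]
    - [[0.231,0.022,-0.036],[0,0,-0.555]]
    - [[0.231,0.022,-0.036],[0,0,-0.555]]
    - [[0.231,0.022,-0.036],[0,0,-0.555]]

```text
t: 0.93
tcp_pos: [0.4846, -0.141, 0.2955]
eef_rot: [-3.141, -0.0, 1.572]
contact_force: [1.0, -0.4, -0.1]
width: 0.0855
grasp_force: 0.0
```

send_rows:
  plan:
    - [[0.03,0,0],[0,0,0]]
    - [[0.03,0,0],[0,0,0]]
    - [[0.03,0,0],[0,0,0]]

```text
t: 1.18
tcp_pos: [0.4842, -0.1115, 0.2952]
eef_rot: [-3.141, 0.0, 1.57]
contact_force: [-0.4, 0.1, -0.2]
width: 0.0856
grasp_force: 0.0
```

```bash
python3 - <<'E'
from h import *
T=pose();print(np.round(T,4));p,d=camera("wrist");cv2.imwrite("pics/w1.png",p[:,:,::-1]);np.savez("pics/w1.npz",T=T,d=d)
E
```

```text
[[ 5.000e-04  1.000e+00 -1.000e-03  4.842e-01]
 [ 1.000e+00 -5.000e-04 -1.000e-04 -1.115e-01]
 [-1.000e-04 -1.000e-03 -1.000e+00  2.952e-01]
 [ 0.000e+00  0.000e+00  0.000e+00  1.000e+00]]
```

View pics/w1.png

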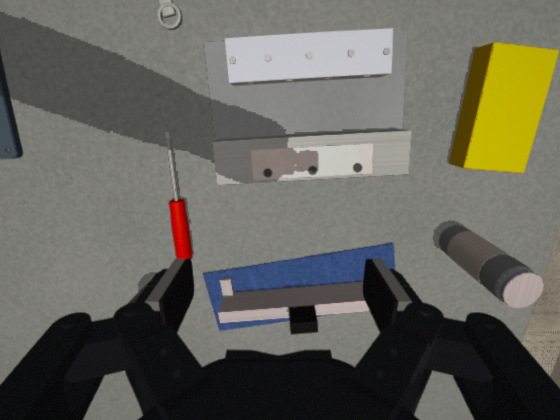

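The wrist view shows the bracket top at (225–391, 30–82), the cutter block at (215–410, 131–183), and the mat with the bar at the lower middle, its tab at (303,318). I'll measure poses by segmenting on height and colour in both views.

```bash
cat >> h.py <<'E'
def rect(n,mask,z,T=None,close=3):
    """min-area rectangle (world xy, at height z) of the largest blob: centre, long, short, angle of long side"""
    m=cv2.morphologyEx(mask.astype(np.uint8),cv2.MORPH_OPEN,np.ones((3,3)))
    m=cv2.morphologyEx(m,cv2.MORPH_CLOSE,np.ones((close,close)))
    c=max(cv2.findContours(m,cv2.RETR_EXTERNAL,cv2.CHAIN_APPROX_NONE)[0],key=cv2.contourArea)[:,0]
    (cx,cy),(w,h),_=r=cv2.minAreaRect((atz(n,c,z,T)[:,:2]*1e4).astype(np.float32))
    b=cv2.boxPoints(r)/1e4;e=max([b[1]-b[0],b[2]-b[1]],key=np.linalg.norm);e=e*np.sign(e[0])
    return np.round([cx/1e4,cy/1e4,max(w,h)/1e4,min(w,h)/1e4,np.arctan2(e[1],e[0])],4)
def box(C,lo,hi): return ((C>lo)&(C<hi)).all(2)
E
python3 - <<'E'
from h import *
w=np.load("pics/w1.npz")
V={"wrist":(cloud("wrist",w["d"],w["T"]),cv2.imread("pics/w1.png"),w["T"]),"top":(cloud("top",np.load("pics/top0.npy")),cv2.imread("pics/top0.png"),None),"scene":(cloud("scene",np.load("pics/scene0.npy")),cv2.imread("pics/scene0.png"),None)}
for n,(C,im,T) in V.items():
    C=C.copy();Z=cv2.medianBlur(C[:,:,2].astype(np.float32),5);C[:,:,2]=Z
    hsv=cv2.cvtColor(im,cv2.COLOR_BGR2HSV)
    for nm,lo,hi in [("bracket",(.38,0,.036),(.66,.075,.06)),("cutter",(.36,-.15,.036),(.68,-.05,.06)),("bar",(.38,-.42,.04),(.66,-.25,.068)),("tab",(.45,-.4,.075),(.6,-.25,.12))]:
        m=box(C,lo,hi)
        if m.sum()<30: print(n,nm,"none");continue
        z=np.median(Z[m]);print(n,nm,m.sum(),"z",round(float(z),4),rect(n,m,z,T))
    b=(hsv[:,:,0]>105)&(hsv[:,:,0]<125)&(hsv[:,:,1]>110)&box(C,(.3,-.5,-.03),(.75,-.2,.03))
    print(n,"mat",rect(n,b,.004,T,close=25))
E
```

```text
wrist bracket 7612 z 0.0472 [0.5207 0.0325 0.2005 0.0518 0.0608]
wrist cutter 8638 z 0.0474 [ 0.5275 -0.0902  0.2584  0.0592  0.0602]
wrist bar 2362 z 0.0549 [ 0.5054 -0.3209  0.2322  0.0315  0.0955]
wrist tab 533 z 0.0918 [ 0.5184 -0.3185  0.0401  0.0336  0.101 ]
wrist mat [ 0.523  -0.3194  0.316   0.1177  0.1799]
top bracket 1042 z 0.0471 [0.5206 0.0311 0.1987 0.0503 0.0581]
top cutter 1600 z 0.0473 [ 0.528  -0.0921  0.2594  0.0595  0.0578]
top bar 567 z 0.0547 [ 0.5208 -0.3242  0.258   0.0253  0.0968]
top tab 103 z 0.0909 [ 0.5201 -0.3243  0.0361  0.0242 -0.0229]
top mat [ 0.5242 -0.3231  0.3105  0.1115  0.1783]
scene bracket 1144 z 0.0478 [0.526  0.0318 0.2091 0.0537 0.0614]
scene cutter 1606 z 0.048 [ 0.5332 -0.0907  0.2688  0.0636  0.0622]
scene bar 629 z 0.0539 [ 0.5233 -0.3246  0.2663  0.0374  0.0957]
scene tab 123 z 0.0882 [ 0.5264 -0.3228  0.053   0.0321  0.1826]
scene mat [ 0.5268 -0.3203  0.3134  0.1147  0.1772]
```

Both views agree to within about 2 mm. The cassette origin is about (0.526, −0.0625) with its axes turned 0.06. The tab is at (0.520, −0.323), bar angle 0.096, and the mat at (0.524, −0.321), angle 0.178. I move above the tab.

```bash
cat >> h.py <<'E'
psi=.0597;O=np.array([.5262,-.0625])
cx=np.array([np.sin(psi),-np.cos(psi)]);cy=np.array([np.cos(psi),np.sin(psi)])
def cas(x,y,z): return np.r_[O+cx*x+cy*y,z]      # cassette mm->world handled in m
def incas(p): d=np.array(p[:2])-O;return np.round([d@cx,d@cy,p[2]],4)
E
python3 -c "
from h import *
go([.520,-.323,.13],1.667)"
```

```text
shift [-0.2102  0.0368  0.1652] turn [-0.001   0.0003 -0.0988]
```

send_rows:
  plan:
    - [[-0.21,0.037,0.165],[0.0,0,-0.098]]
    - [[-0.21,0.037,0.165],[0.0,0,-0.098]]
    - [[-0.21,0.037,0.165],[0.0,0,-0.098]]
    - [[-0.21,0.037,0.165],[0.0,0,-0.098]]
    - [[-0.21,0.037,0.165],[0.0,0,-0.098]]

```text
t: 1.65
tcp_pos: [0.5108, -0.2785, 0.1666]
eef_rot: [-3.141, 0.0, 1.662]
contact_force: [0.9, 0.4, -0.5]
width: 0.0853
grasp_force: 0.0
```

```bash
python3 -c "
from h import *
go([.520,-.323,.13],1.667)"
```

```text
shift [-0.0452  0.0051  0.0366] turn [-0.0003  0.0004 -0.005 ]
```

Finish the approach, then take a wrist look to check the finger alignment.

send_rows:
  plan:
    - [[-0.045,0.005,0.036],[0,0,-0.005]]
    - [[-0.045,0.005,0.036],[0,0,-0.005]]
    - [[-0.045,0.005,0.036],[0,0,-0.005]]
    - [[-0.045,0.005,0.036],[0,0,-0.005]]

```text
t: 1.98
tcp_pos: [0.5195, -0.3204, 0.1308]
eef_rot: [-3.139, -0.003, 1.667]
contact_force: [0.6, 0.8, 0.6]
width: 0.0856
grasp_force: 0.0
```

```bash
python3 - <<'E'
from h import *
T=pose();p,d=camera("wrist");cv2.imwrite("pics/w2.png",p[:,:,::-1]);np.savez("pics/w2.npz",T=T,d=d)
C=cloud("wrist",d,T);Z=cv2.medianBlur(C[:,:,2].astype(np.float32),5);C[:,:,2]=Z
hsv=cv2.cvtColor(p,cv2.COLOR_RGB2HSV)
b=(hsv[:,:,0]>105)&(hsv[:,:,0]<125)&(hsv[:,:,1]>110)
print(T[:3,3]);go([.520,-.323,.0615],1.667)
E
```

```text
[ 0.51950167 -0.32039042  0.13080969]
shift [-0.0031 -0.0008  0.0711] turn [-0.0001 -0.0008  0.0012]
```

View pics/w2.png

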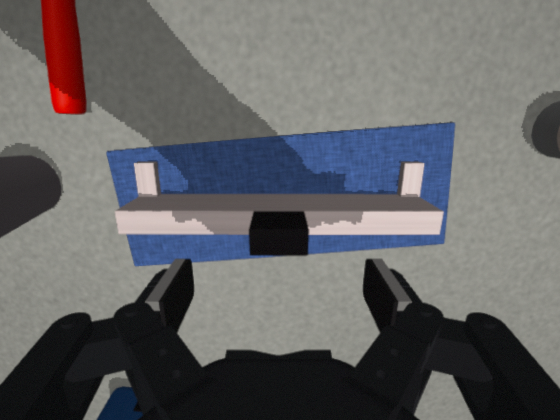

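The tab top face is centred near (279,240), the bar top runs from (118,222) to (443,222), and the fingers straddle it squarely. I compute the tab's centre from this view.

```bash
python3 - <<'E'
from h import *
w=np.load("pics/w2.npz");T=w["T"]
print(atz("wrist",[(279,240.5),(279,225.5),(279,255)],.093,T)[:,:2],atz("wrist",[(118,222),(443,222)],.056,T)[:,:2])
E
```

```text
[[ 0.5197752  -0.32327282]
 [ 0.51873539 -0.31263997]
 [ 0.52081525 -0.33390686]] [[ 0.39247322 -0.33671782]
 [ 0.64942168 -0.31161406]]
```

send_rows:
  plan:
    - [[-0.003,-0.001,0.03],[0,0,0]]
    - [[-0.003,-0.001,0.055],[0,0,0]]
    - [[-0.003,-0.001,0.068],[0,0,0]]
    - [[-0.003,-0.001,0.068],[0,0,0]]
    - [[-0.003,-0.001,0.068],[0,0,0]]

```text
t: 2.45
tcp_pos: [0.5206, -0.3218, 0.0649]
eef_rot: [3.142, -0.0, 1.671]
contact_force: [-0.1, -1.0, 0.9]
width: 0.0855
grasp_force: 0.0
```

send_rows:
  plan:
    - [[0,0,0],[0,0,0]]
    - [[0,0,0],[0,0,0]]
    - [[0,0,0],[0,0,0]]
    - [[0,0,0],[0,0,0]]
    - [[0,0,0],[0,0,0]]
  gripper: 0.03

```text
t: 2.87
tcp_pos: [0.521, -0.3236, 0.066]
eef_rot: [3.14, 0.002, 1.67]
contact_force: [-1.6, -0.5, 4.2]
width: 0.0389
grasp_force: 64.5
```

send_rows:
  plan:
    - [[0,0,0],[0,0,0]]
    - [[0,0,0],[0,0,0]]
    - [[0,0,0],[0,0,0]]

```text
t: 3.12
tcp_pos: [0.521, -0.3237, 0.0661]
eef_rot: [3.14, 0.002, 1.67]
contact_force: [-1.4, 0.1, 6.4]
width: 0.0389
grasp_force: 64.6
```

Gripped. Lift, then carry over the gap.

send_rows:
  plan:
    - [[0,0,-0.03],[0,0,0]]
    - [[0,0,-0.065],[0,0,0]]
    - [[0,0,-0.09],[0,0,0]]
    - [[0,0,-0.09],[0,0,0]]
    - [[0,0,-0.09],[0,0,0]]

```text
t: 3.53
tcp_pos: [0.5212, -0.3232, 0.1543]
eef_rot: [3.14, 0.001, 1.67]
contact_force: [-0.7, -0.3, -5.9]
width: 0.039
grasp_force: 63.4
```

```bash
python3 -c "
from h import *
print(get_obs());go(cas(-.020,0,.155),1.633)"
```

```text
{'t': 3.5333, 'q': array([-6.64528151e-01,  2.72687612e-01,  1.98592599e-01,  1.49464157e+00,
        2.89159677e-04,  8.07285195e-01]), 'qd': array([ 0.00090929,  0.03340688, -0.07873641,  0.00178345,  0.00067175,
        0.00022121]), 'effort': array([ 5.11491881e-02, -4.79439890e+01,  3.66856742e+01,  6.30076742e-02,
        4.31040287e-03, -1.39724349e-05]), 'tcp_pos': array([ 0.52123589, -0.32322927,  0.15428912]), 'eef_rot': array([3.13990472e+00, 1.21534290e-03, 1.66977858e+00]), 'contact_force': array([-0.69850756, -0.28544087, -5.94325633]), 'torque': array([ 0.0570606 ,  0.01984428, -0.03282679]), 'grasp_force': 63.37291717529297, 'width': 0.039037766782984935}
shift [ 0.2789  0.0315 -0.001 ] turn [0.0017 0.0012 0.0368]
```

send_rows:
  plan:
    - [[0.03,0.003,0],[0,0,0.037]]
    - [[0.06,0.006,0],[0,0,0.037]]
    - [[0.095,0.01,0],[0,0,0.037]]
    - [[0.13,0.014,0],[0,0,0.037]]
    - [[0.165,0.018,0],[0,0,0.037]]

```text
t: 3.95
tcp_pos: [0.5194, -0.1543, 0.149]
eef_rot: [-3.135, -0.004, 1.632]
contact_force: [-0.2, 0.5, -5.8]
width: 0.0389
grasp_force: 63.2
```

```bash
python3 -c "
from h import *
print(get_obs()['width']);go(cas(-.020,0,.155),1.633)"
```

```text
0.038922450267707256
shift [ 0.1113  0.0123 -0.0056] turn [-0.007  -0.0041 -0.0011]
```

send_rows:
  plan:
    - [[0.035,0.004,0],[0,0,0]]
    - [[0.07,0.008,0],[0,0,0]]
    - [[0.1,0.012,0],[0,0,0]]
    - [[0.111,0.012,0],[0,0,0]]
    - [[0.111,0.012,0],[0,0,0]]

```text
t: 4.37
tcp_pos: [0.5246, -0.0416, 0.1498]
eef_rot: [-3.134, -0.004, 1.637]
contact_force: [-0.8, -0.3, -5.2]
width: 0.0388
grasp_force: 63.2
```

send_rows:
  plan:
    - [[0,0,0],[0,0,0]]
    - [[0,0,0],[0,0,0]]
    - [[0,0,0],[0,0,0]]

```text
t: 4.62
tcp_pos: [0.5266, -0.0464, 0.1527]
eef_rot: [-3.139, 0.0, 1.631]
contact_force: [-0.8, -0.0, -5.4]
width: 0.039
grasp_force: 63.2
```

```bash
python3 - <<'E'
from h import *
print(get_obs()['width']);go(cas(-.020,0,.155),1.633);T=pose()
p,d=camera("wrist");C=cloud("wrist",d,T);Z=cv2.medianBlur(C[:,:,2].astype(np.float32),5);C[:,:,2]=Z
cv2.imwrite("pics/w3.png",p[:,:,::-1]);np.savez("pics/w3.npz",T=T,d=d)
C2=(C[:,:,:2]-O)@np.c_[cx,cy]
for x in range(60,520,40):   # columns: bar back upper edge height profile
    print(x,[tuple(np.round(np.r_[C2[y,x]*1000,Z[y,x]*1000]).astype(int)) for y in (180,200,215,225,235,245)])
E
```

```text
0.038998854952719215
shift [ 0.0039 -0.0013 -0.0023] turn [-0.0022  0.     -0.0019]
60 [(np.int64(-28), np.int64(-228), np.int64(-1)), (np.int64(-6), np.int64(-233), np.int64(-1)), (np.int64(11), np.int64(-237), np.int64(0)), (np.int64(22), np.int64(-238), np.int64(-1)), (np.int64(34), np.int64(-242), np.int64(-1)), (np.int64(-21), np.int64(-127), np.int64(142))]
100 [(np.int64(-51), np.int64(-121), np.int64(100)), (np.int64(-36), np.int64(-124), np.int64(100)), (np.int64(-25), np.int64(-126), np.int64(100)), (np.int64(-24), np.int64(-117), np.int64(116)), (np.int64(-24), np.int64(-107), np.int64(133)), (np.int64(-22), np.int64(-102), np.int64(142))]
140 [(np.int64(-28), np.int64(-142), np.int64(-1)), (np.int64(-6), np.int64(-145), np.int64(-1)), (np.int64(-24), np.int64(-99), np.int64(95)), (np.int64(-24), np.int64(-91), np.int64(115)), (np.int64(-24), np.int64(-82), np.int64(133)), (np.int64(-23), np.int64(-78), np.int64(142))]
180 [(np.int64(-29), np.int64(-98), np.int64(5)), (np.int64(-8), np.int64(-100), np.int64(5)), (np.int64(-24), np.int64(-70), np.int64(95)), (np.int64(-24),
[... 1655 characters left out ...]
(np.int64(-23), np.int64(95), np.int64(114)), (np.int64(-24), np.int64(87), np.int64(131)), (np.int64(-22), np.int64(82), np.int64(141))]
460 [(np.int64(-51), np.int64(125), np.int64(99)), (np.int64(-37), np.int64(128), np.int64(100)), (np.int64(-26), np.int64(130), np.int64(99)), (np.int64(-24), np.int64(121), np.int64(115)), (np.int64(-24), np.int64(112), np.int64(131)), (np.int64(-23), np.int64(105), np.int64(141))]
500 [(np.int64(-32), np.int64(221), np.int64(13)), (np.int64(-14), np.int64(219), np.int64(23)), (np.int64(-1), np.int64(217), np.int64(29)), (np.int64(8), np.int64(216), np.int64(34)), (np.int64(16), np.int64(214), np.int64(38)), (np.int64(-22), np.int64(129), np.int64(141))]
```

View pics/w3.png

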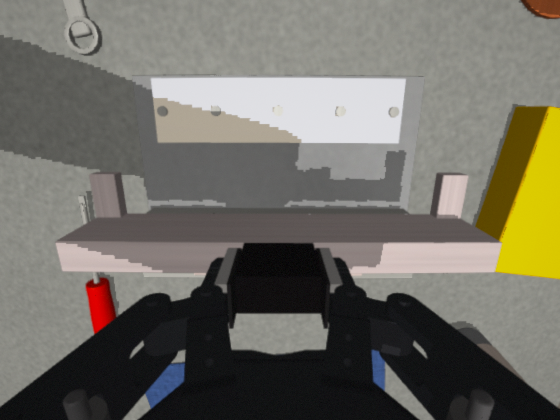

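The held bar is parallel to the face. Its back is at cassette x = −24 across the whole width, so the front is at −4 and it is centred. I back off 4 mm and lower it.

send_rows:
  plan:
    - [[0.004,0,0],[-0.002,0,0]]
    - [[0.004,0,0.025],[-0.002,0,0]]
    - [[0.004,0,0.05],[-0.002,0,0]]
    - [[0.004,0,0.07],[-0.002,0,0]]
    - [[0.004,0,0.078],[-0.002,0,0]]

```text
t: 5.08
tcp_pos: [0.5244, -0.0412, 0.0725]
eef_rot: [-3.138, -0.002, 1.632]
contact_force: [-0.9, 1.3, -6.2]
width: 0.0389
grasp_force: 63.1
```

send_rows:
  plan:
    - [[0,0,0.002],[0,0,0]]
    - [[0,0,0.004],[0,0,0]]
    - [[0,0,0.005],[0,0,0]]
    - [[0,0,0.006],[0,0,0]]
    - [[0,0,0.006],[0,0,0]]

```text
t: 5.5
tcp_pos: [0.5281, -0.0415, 0.0716]
eef_rot: [3.137, 0.001, 1.633]
contact_force: [0.5, 0.7, -6.4]
width: 0.0391
grasp_force: 63.1
```

send_rows:
  plan:
    - [[0,0,0.001],[0,0,0]]
    - [[0,0,0.002],[0,0,0]]
    - [[0,0,0.003],[0,0,0]]
    - [[0,0,0.003],[0,0,0]]
    - [[0,0,0.003],[0,0,0]]

```text
t: 5.92
tcp_pos: [0.5278, -0.0415, 0.0684]
eef_rot: [3.138, 0.001, 1.633]
contact_force: [1.9, -0.4, -0.1]
width: 0.0389
grasp_force: 64.0
```

Touching the plate. Now push toward the face.

send_rows:
  plan:
    - [[-0.002,0,0],[0,0,0]]
    - [[-0.004,0,0],[0,0,0]]
    - [[-0.006,0,0],[0,0,0]]
    - [[-0.007,0,0],[0,0,0]]
    - [[-0.008,0,0],[0,0,0]]

```text
t: 6.33
tcp_pos: [0.5277, -0.0474, 0.0681]
eef_rot: [3.138, -0.005, 1.632]
contact_force: [0.7, 4.6, 3.8]
width: 0.0387
grasp_force: 64.4
```

send_rows:
  plan:
    - [[-0.001,0,0],[0,0,0]]
    - [[-0.002,0,0],[0,0,0]]
    - [[-0.002,0,0],[0,0,0]]

```text
t: 6.58
tcp_pos: [0.5278, -0.0495, 0.0681]
eef_rot: [3.138, -0.004, 1.633]
contact_force: [-0.0, 5.2, 3.8]
width: 0.0391
grasp_force: 64.4
```

send_rows:
  plan:
    - [[-0.001,0,0],[0,0,0]]
    - [[-0.002,0,0],[0,0,0]]
    - [[-0.003,0,0],[0,0,0]]
    - [[-0.003,0,0],[0,0,0]]

```text
t: 6.92
tcp_pos: [0.5278, -0.05, 0.0681]
eef_rot: [3.138, -0.01, 1.634]
contact_force: [0.3, 11.9, 5.0]
width: 0.039
grasp_force: 64.6
```

Contact with the face (12 N). I ease off slightly, release and rise.

send_rows:
  plan:
    - [[0.001,0,0],[0,0,0]]
    - [[0.001,0,0],[0,0,0]]

```text
t: 7.08
tcp_pos: [0.5278, -0.05, 0.0681]
eef_rot: [3.138, -0.007, 1.633]
contact_force: [-0.3, 7.4, 4.6]
width: 0.0388
grasp_force: 64.6
```

send_rows:
  plan:
    - [[0,0,0],[0,0,0]]
    - [[0,0,0],[0,0,0]]
    - [[0,0,0],[0,0,0]]
    - [[0,0,0],[0,0,0]]
    - [[0,0,0],[0,0,0]]
  gripper: 0.07

```text
t: 7.5
tcp_pos: [0.5279, -0.0537, 0.0672]
eef_rot: [3.139, 0.001, 1.632]
contact_force: [0.6, -0.4, 0.7]
width: 0.0697
grasp_force: 0.0
```

send_rows:
  plan:
    - [[0,0,-0.02],[0,0,0]]
    - [[0,0,-0.05],[0,0,0]]
    - [[0,0,-0.09],[0,0,0]]
    - [[0,0,-0.11],[0,0,0]]
    - [[0,0,-0.11],[0,0,0]]

```text
t: 7.92
tcp_pos: [0.5311, -0.0544, 0.1839]
eef_rot: [3.128, 0.004, 1.633]
contact_force: [0.2, -0.1, 1.1]
width: 0.0701
grasp_force: 0.0
```

```bash
cat >> h.py <<'E'
def barpose(n="wrist",d=None,T=None):
    """bar pose in cassette from the depth: back face line (x) at several y, and end positions; z<.10"""
    if T is None and n=="wrist": T=pose()
    if d is None: d=camera(n)[1]
    C=cloud(n,d,T);P=C[(d>0)].reshape(-1,3);q=np.c_[(P[:,:2]-O)@np.c_[cx,cy],P[:,2]]
    s=q[(q[:,2]>.020)&(q[:,2]<.050)&(q[:,0]>-.055)&(q[:,0]<-.008)&(abs(q[:,1])<.125)]
    if len(s)>50:
        f=np.polyfit(s[:,1],s[:,0],1);r=s[:,0]-np.polyval(f,s[:,1]);k=abs(r)<.003;f=np.polyfit(s[k,1],s[k,0],1)
        print("back face x at y=-130,0,130 (want -20):",np.round(np.polyval(f,[-.13,0,.13])*1000,1),k.sum())
    t=q[(q[:,2]>.053)&(q[:,2]<.064)&(q[:,0]>-.08)&(q[:,0]<.03)&(abs(q[:,1])<.17)]
    if len(t)>50:print("top y",np.round(np.percentile(t[:,1],[.5,99.5])*1000,1),"x",np.round(np.percentile(t[:,0],[1,50,99])*1000,1),"z",np.round(np.median(t[:,2])*1000,1))
E
python3 - <<'E'
from h import *
o=get_obs();print(o['t'],o['tcp_pos'])
barpose();barpose("top")
E
```

```text
7.9167 [ 0.53107311 -0.05439385  0.18393934]
back face x at y=-130,0,130 (want -20): [-21.1 -20.9 -20.7] 1570
top y [-126.9  130.9] x [-21.1 -12.2  -1.8] z 57.2
back face x at y=-130,0,130 (want -20): [-18.9 -18.8 -18.7] 76
top y [-84.6 131.2] x [-72.5 -11.3   1. ] z 57.5
```

The bar is flush and parallel. Now over the tubes.

```bash
python3 -c "
from h import *
go([.48,.20,.28],1.571)"
```

```text
shift [ 0.2561 -0.0323 -0.1019] turn [0.0052 0.001  0.0615]
```

send_rows:
  plan:
    - [[0.256,-0.032,-0.1],[0.005,0,0.061]]
    - [[0.256,-0.032,-0.1],[0.005,0,0.061]]
    - [[0.256,-0.032,-0.1],[0.005,0,0.061]]
    - [[0.256,-0.032,-0.1],[0.005,0,0.061]]
    - [[0.256,-0.032,-0.1],[0.005,0,0.061]]

```text
t: 8.43
tcp_pos: [0.4899, 0.1388, 0.2507]
eef_rot: [-3.135, 0.001, 1.571]
contact_force: [0.2, 0.1, 0.4]
width: 0.07
grasp_force: 0.0
```

send_rows:
  plan:
    - [[0.075,-0.01,-0.03],[0,0,0]]
    - [[0.075,-0.01,-0.03],[0,0,0]]
    - [[0.075,-0.01,-0.03],[0,0,0]]
    - [[0.075,-0.01,-0.03],[0,0,0]]
    - [[0.075,-0.01,-0.03],[0,0,0]]

```text
t: 8.85
tcp_pos: [0.4809, 0.2122, 0.2804]
eef_rot: [-3.136, 0.002, 1.572]
contact_force: [0.2, -1.2, -0.8]
width: 0.0701
grasp_force: 0.0
```

```bash
python3 - <<'E'
from h import *
T=pose();print(T[:3,3]);p,d=camera("wrist");cv2.imwrite("pics/w4.png",p[:,:,::-1]);np.savez("pics/w4.npz",T=T,d=d)
hsv=cv2.cvtColor(p,cv2.COLOR_RGB2HSV);C=cloud("wrist",d,T)
m=((hsv[:,:,0]<18)&(hsv[:,:,1]>100)&(hsv[:,:,2]>60)&box(C,(.3,.1,0),(.7,.36,.05))).astype(np.uint8)
n,l,st,ce=cv2.connectedComponentsWithStats(m)
for i in range(1,n):
    if st[i,4]<150: continue
    v,u=np.nonzero(l==i);W=atz("wrist",np.c_[u,v],.013,T)
    mu=W[:,:2].mean(0);U,S,Vt=np.linalg.svd(W[:,:2]-mu);e=Vt[0]*np.sign(-Vt[0][1]);s=(W[:,:2]-mu)@e
    k=(l==i);print(st[i],"angle from -y",np.round(np.arctan2(e[0],-e[1]),4),"tip",np.round(mu+e*np.percentile(s,99.7),4),"rear",np.round(mu+e*np.percentile(s,.3),4),"len",round(np.ptp(s),4),"z",np.round(np.median(C[k][:,2]),4),"head ctr",np.round(mu+e*(np.percentile(s,99.7)-.1505),4))
E
```

```text
[0.48089085 0.21223924 0.2804276 ]
[252 103   9  94 642] angle from -y -0.038 tip [0.4461 0.1744] rear [0.4509 0.3019] len 0.1277 z 0.0151 head ctr [0.4518 0.3248]
[299 108  21  93 662] angle from -y -0.131 tip [0.5126 0.1689] rear [0.5293 0.2956] len 0.1285 z 0.0151 head ctr [0.5323 0.3181]
[349 108  26  93 668] angle from -y -0.1362 tip [0.5843 0.1692] rear [0.6017 0.2961] len 0.1289 z 0.015 head ctr [0.6048 0.3183]
[196 118  10  91 576] angle from -y -0.0318 tip [0.3684 0.1558] rear [0.3724 0.2829] len 0.1273 z 0.0153 head ctr [0.3731 0.3062]
```

View pics/w4.png

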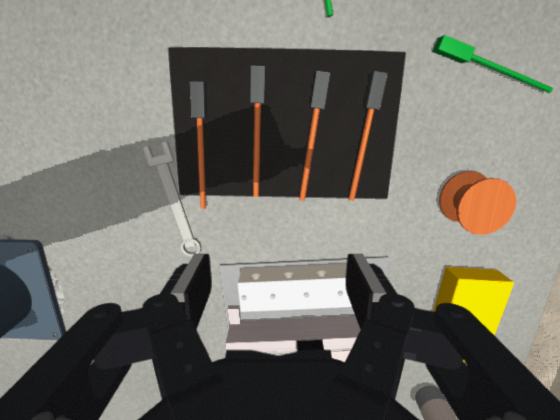

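The four tubes and their lanes are measured. I'll take them in the order B→bore0, C→bore1, D→bore2, A→bore3, so each lane is clear. Go above B.

```bash
python3 -c "
from h import *
go([.4518,.3248,.08],1.571-.038)"
```

```text
shift [ 0.1135 -0.0279  0.2003] turn [-0.0062  0.0018  0.038 ]
```

send_rows:
  plan:
    - [[0.113,-0.028,0.2],[-0.006,0.002,0.038]]
    - [[0.113,-0.028,0.2],[-0.006,0.002,0.038]]
    - [[0.113,-0.028,0.2],[-0.006,0.002,0.038]]
    - [[0.113,-0.028,0.2],[-0.006,0.002,0.038]]
    - [[0.113,-0.028,0.2],[-0.006,0.002,0.038]]

```text
t: 9.32
tcp_pos: [0.4551, 0.3127, 0.0994]
eef_rot: [3.14, -0.001, 1.53]
contact_force: [0.8, -0.6, 0.0]
width: 0.0699
grasp_force: 0.0
```

send_rows:
  plan:
    - [[0,0,0],[0,0,0]]
    - [[0,0,0],[0,0,0]]
    - [[0,0,0],[0,0,0]]
  gripper: 0.06

```text
t: 9.57
tcp_pos: [0.4561, 0.3128, 0.1025]
eef_rot: [3.139, -0.001, 1.532]
contact_force: [-0.2, 0.7, 0.1]
width: 0.06
grasp_force: 0.0
```

```bash
python3 -c "
from h import *
go([.4518,.3248,.007],1.571-.038)"
```

```text
shift [ 0.0118 -0.0051  0.0955] turn [ 0.0029 -0.001  -0.0012]
```

send_rows:
  plan:
    - [[0.012,-0.005,0.03],[0,0,0]]
    - [[0.012,-0.005,0.06],[0,0,0]]
    - [[0.012,-0.005,0.08],[0,0,0]]
    - [[0.012,-0.005,0.085],[0,0,0]]
    - [[0.012,-0.005,0.085],[0,0,0]]

```text
t: 9.98
tcp_pos: [0.4519, 0.3255, 0.0178]
eef_rot: [3.139, -0.002, 1.532]
contact_force: [-0.5, -0.0, 0.8]
width: 0.0596
grasp_force: 0.0
```

```bash
python3 -c "
from h import *
go([.4518,.3248,.007],1.571-.038)"
```

```text
shift [-0.0007 -0.0001  0.0108] turn [ 0.0029 -0.0015 -0.0012]
```

send_rows:
  plan:
    - [[-0.001,0,0.006],[0.002,0,0]]
    - [[-0.001,0,0.01],[0.002,0,0]]
    - [[-0.001,0,0.01],[0.002,0,0]]

```text
t: 10.23
tcp_pos: [0.4525, 0.3258, 0.0087]
eef_rot: [3.139, -0.003, 1.533]
contact_force: [0.5, -0.4, -0.1]
width: 0.0599
grasp_force: 0.0
```

send_rows:
  plan:
    - [[0,0,0],[0,0,0]]
    - [[0,0,0],[0,0,0]]
    - [[0,0,0],[0,0,0]]
    - [[0,0,0],[0,0,0]]
    - [[0,0,0],[0,0,0]]
  gripper: 0.01

```text
t: 10.65
tcp_pos: [0.4518, 0.3261, 0.0083]
eef_rot: [3.139, -0.003, 1.534]
contact_force: [0.2, 0.6, 2.4]
width: 0.0161
grasp_force: 61.7
```

send_rows:
  plan:
    - [[0,0,0],[0,0,0]]
    - [[0,0,0],[0,0,0]]
    - [[0,0,0],[0,0,0]]

```text
t: 10.9
tcp_pos: [0.4518, 0.3261, 0.0083]
eef_rot: [3.139, -0.003, 1.534]
contact_force: [0.6, 0.3, 5.4]
width: 0.0162
grasp_force: 61.9
```

Gripped. Lift and carry to the bore0 lane.

send_rows:
  plan:
    - [[0,0,-0.02],[0,0,0]]
    - [[0,0,-0.04],[0,0,0]]
    - [[0,0,-0.06],[0,0,0]]
    - [[0,0,-0.06],[0,0,0]]
    - [[0,0,-0.06],[0,0,0]]

```text
t: 11.32
tcp_pos: [0.4517, 0.3259, 0.0678]
eef_rot: [3.139, -0.003, 1.534]
contact_force: [-0.4, -0.0, -1.3]
width: 0.0162
grasp_force: 61.2
```

```bash
python3 -c "
from h import *
print(get_obs()['width']);go(cas(-.284,-.075,.065),1.6305)"
```

```text
0.016180216190729242
shift [-0.1099 -0.0133  0.0024] turn [ 0.0024 -0.0026 -0.0967]
```

send_rows:
  plan:
    - [[-0.03,-0.004,0],[0.002,-0.0026,-0.097]]
    - [[-0.06,-0.008,0],[0.002,-0.0026,-0.097]]
    - [[-0.09,-0.011,0],[0.002,-0.0026,-0.097]]
    - [[-0.11,-0.013,0.002],[0.002,-0.0026,-0.097]]
    - [[-0.11,-0.013,0.002],[0.002,-0.0026,-0.097]]

```text
t: 11.73
tcp_pos: [0.4311, 0.2122, 0.0619]
eef_rot: [-3.134, 0.004, 1.627]
contact_force: [-0.1, 0.7, -1.8]
width: 0.0159
grasp_force: 61.2
```

send_rows:
  plan:
    - [[0,0,0.02],[0,0,0]]
    - [[0,0,0.036],[0,0,0]]
    - [[0,0,0.036],[0,0,0]]
    - [[0,0,0.036],[0,0,0]]

```text
t: 12.07
tcp_pos: [0.4316, 0.2156, 0.0266]
eef_rot: [-3.135, 0.002, 1.631]
contact_force: [0.1, -0.0, -0.4]
width: 0.0165
grasp_force: 61.2
```

```bash
cat >> h.py <<'E'
def tube(zax,yr=(-.02,.25),n="top",name=None,half=.02):
    """copper shaft nearest the gripper lane seen by a camera, axis at height zax: print tip and direction in the cassette"""
    T=pose();p,d=camera(n)
    if name: cv2.imwrite(name,p[:,:,::-1])
    hsv=cv2.cvtColor(p,cv2.COLOR_RGB2HSV)
    m=((hsv[:,:,0]<18)&(hsv[:,:,1]>100)&(hsv[:,:,2]>60)).astype(np.uint8)
    v,u=np.nonzero(m);W=atz(n,np.c_[u,v],zax)[:,:2];q=(W-O)@np.c_[cx,cy]
    t=incas(T[:3,3]);k=(q[:,0]>t[0])&(q[:,0]<t[0]+.17)&(abs(q[:,1]-t[1])<half);q=q[k]
    if len(q)<20: print("no shaft",len(q));return
    f=np.polyfit(q[:,0],q[:,1],1);tip=np.percentile(q[:,0],99.5)
    print(n,"tcp",t,"tip x",round(tip*1000,1),"y at tip",round(np.polyval(f,tip)*1000,1),"slope",round(f[0],4),len(q))
    d2=d.copy();C=cloud(n,d);print("shaft z",np.round(np.median(C[v,u][k][:,2])*1000,1))
E
python3 - <<'E'
from h import *
go(cas(-.284,-.075,.0273),1.6305);tube(.032)
E
```

```text
shift [ 0.0008  0.0028 -0.0007] turn [-0.0066  0.0019  0.0005]
top tcp [-0.2832 -0.0778  0.0266] tip x -131.6 y at tip -77.5 slope 0.0009 93
shaft z 34.5
```

The tip is 12 mm before the mouth and 2.5 mm off in y. I correct that and start the insertion.

send_rows:
  plan:
    - [[0,0.0028,-0.0005],[-0.006,0.001,0]]
    - [[0,0.0028,-0.0005],[-0.006,0.001,0]]
    - [[0,0.0028,-0.0005],[-0.006,0.001,0]]

```text
t: 12.37
tcp_pos: [0.4379, 0.2168, 0.0308]
eef_rot: [3.134, -0.001, 1.631]
contact_force: [1.1, 0.2, -1.0]
width: 0.016
grasp_force: 61.2
```

send_rows:
  plan:
    - [[-0.006,0,0],[0,0,0]]
    - [[-0.012,0,0],[0,0,0]]
    - [[-0.017,0,0],[0,0,0]]
    - [[-0.022,0,0],[0,0,0]]
    - [[-0.022,0,0],[0,0,0]]

```text
t: 12.78
tcp_pos: [0.4386, 0.2046, 0.0322]
eef_rot: [3.134, -0.028, 1.635]
contact_force: [-4.1, 25.9, 1.6]
width: 0.0161
grasp_force: 61.5
```

```bash
python3 - <<'E'
from h import *
print(incas(get_obs()['tcp_pos']));go(cas(-.172,-.075,.0273),1.6305);tube(.032,name="pics/t5.png")
E
```

```text
[-0.2719 -0.0715  0.0322]
shift [-0.1    -0.0039  0.0021] turn [ 0.0074 -0.0276  0.004 ]
top tcp [-0.2719 -0.0715  0.0322] tip x -121.9 y at tip -71.7 slope -0.0009 79
shaft z 38.7
```

It overshot (y −71.5, z high) and touched the bracket face. I back off, settle and re-measure.

send_rows:
  plan:
    - [[0.012,0,0],[0,0,0]]
    - [[0.02,0,0],[0,0,0]]
    - [[0.02,0,0],[0,0,0]]
    - [[0.02,0,0],[0,0,0]]
    - [[0.02,0,0],[0,0,0]]

```text
t: 13.25
tcp_pos: [0.4368, 0.2134, 0.0293]
eef_rot: [3.137, 0.001, 1.63]
contact_force: [-0.5, 0.8, -1.4]
width: 0.0163
grasp_force: 61.2
```

send_rows:
  plan:
    - [[0,0,0],[0,0,0]]
    - [[0,0,0],[0,0,0]]
    - [[0,0,0],[0,0,0]]

```text
t: 13.5
tcp_pos: [0.437, 0.2138, 0.0295]
eef_rot: [3.137, -0.0, 1.63]
contact_force: [-0.3, -0.9, -1.9]
width: 0.0162
grasp_force: 61.2
```

```bash
python3 - <<'E'
from h import *
go(cas(-.284,-.075,.0273),1.6305);tube(.032);go(cas(-.284,-.075,.0273),1.6305)
E
```

```text
shift [ 0.0029 -0.0024  0.0022] turn [ 0.0048 -0.0001 -0.0004]
top tcp [-0.2811 -0.0726  0.0295] tip x -131.3 y at tip -72.8 slope -0.0 92
shaft z 35.9
shift [ 0.0028 -0.0025  0.0022] turn [ 0.0048 -0.0001 -0.0003]
```

send_rows:
  plan:
    - [[0,-0.0025,0.002],[0.004,0,0]]
    - [[0,-0.0025,0.002],[0.004,0,0]]
    - [[0,-0.0025,0.002],[0.004,0,0]]
    - [[0,-0.0025,0.002],[0.004,0,0]]
    - [[0,-0.0025,0.002],[0.004,0,0]]

```text
t: 13.97
tcp_pos: [0.4345, 0.2142, 0.0277]
eef_rot: [3.141, -0.0, 1.631]
contact_force: [-0.1, 0.2, -1.3]
width: 0.0159
grasp_force: 61.2
```

send_rows:
  plan:
    - [[0,0,0],[0,0,0]]
    - [[0,0,0],[0,0,0]]
    - [[0,0,0],[0,0,0]]
    - [[0,0,0],[0,0,0]]

```text
t: 14.3
tcp_pos: [0.4345, 0.2142, 0.0277]
eef_rot: [3.14, -0.0, 1.631]
contact_force: [0.3, 0.2, -1.1]
width: 0.0161
grasp_force: 61.2
```

```bash
python3 - <<'E'
from h import *
go(cas(-.284,-.075,.0273),1.6305);tube(.032);print(get_obs()['eef_rot'])
E
```

```text
shift [0.0024 0.     0.0004] turn [ 0.0011 -0.0004  0.0003]
top tcp [-0.2816 -0.075   0.0277] tip x -131.4 y at tip -74.7 slope 0.0024 90
shaft z 35.6
[ 3.14056409e+00 -3.94737075e-04  1.63082004e+00]
```

send_rows:
  plan:
    - [[-0.005,0,0],[0,0,0]]
    - [[-0.01,0,0],[0,0,0]]
    - [[-0.015,0,0],[0,0,0]]
    - [[-0.019,0,0],[0,0,0]]
    - [[-0.019,0,0],[0,0,0]]

```text
t: 14.77
tcp_pos: [0.4357, 0.1942, 0.0276]
eef_rot: [3.141, 0.0, 1.63]
contact_force: [-0.5, 0.5, -0.1]
width: 0.0162
grasp_force: 61.2
```

send_rows:
  plan:
    - [[0,0,0],[0,0,0]]
    - [[0,0,0],[0,0,0]]
    - [[0,0,0],[0,0,0]]

```text
t: 15.02
tcp_pos: [0.4357, 0.1952, 0.0277]
eef_rot: [3.14, -0.001, 1.631]
contact_force: [0.5, 0.3, -1.7]
width: 0.0162
grasp_force: 61.2
```

```bash
python3 - <<'E'
from h import *
print(incas(get_obs()['tcp_pos']));go(cas(-.172,-.075,.0273),1.6305)
E
```

```text
[-0.2627 -0.075   0.0277]
shift [-0.0907 -0.0001  0.0003] turn [ 0.0011 -0.0005  0.0003]
```

Entered without force. Continue.

send_rows:
  plan:
    - [[-0.01,0,0],[0,0,0]]
    - [[-0.02,0,0],[0,0,0]]
    - [[-0.03,0,0],[0,0,0]]
    - [[-0.04,0,0],[0,0,0]]
    - [[-0.04,0,0],[0,0,0]]

```text
t: 15.43
tcp_pos: [0.4381, 0.1531, 0.0275]
eef_rot: [3.141, 0.001, 1.628]
contact_force: [-0.3, 0.0, -0.7]
width: 0.0165
grasp_force: 61.2
```

send_rows:
  plan:
    - [[-0.01,0,0],[0,0,0]]
    - [[-0.02,0,0],[0,0,0]]
    - [[-0.03,0,0],[0,0,0]]
    - [[-0.04,0,0],[0,0,0]]
    - [[-0.04,0,0],[0,0,0]]

```text
t: 15.85
tcp_pos: [0.4406, 0.1134, 0.0276]
eef_rot: [3.141, 0.001, 1.629]
contact_force: [0.0, -0.0, -1.2]
width: 0.0165
grasp_force: 61.2
```

send_rows:
  plan:
    - [[-0.002,0,0],[0,0,0]]
    - [[-0.004,0,0],[0,0,0]]
    - [[-0.006,0,0],[0,0,0]]
    - [[-0.008,0,0],[0,0,0]]
    - [[-0.008,0,0],[0,0,0]]

```text
t: 16.27
tcp_pos: [0.4409, 0.1072, 0.0276]
eef_rot: [3.141, -0.0, 1.631]
contact_force: [0.0, 0.1, -1.5]
width: 0.0161
grasp_force: 61.2
```

```bash
python3 - <<'E'
from h import *
print(incas(get_obs()['tcp_pos']));go(cas(-.170,-.075,.0273),1.6305);tube(.032)
E
```

```text
[-0.1745 -0.075   0.0276]
shift [-0.0045 -0.      0.0003] turn [ 0.001  -0.0002  0.0005]
top tcp [-0.1745 -0.075   0.0276] tip x -22.4 y at tip -74.1 slope 0.0309 24
shaft z 35.9
```

send_rows:
  plan:
    - [[-0.001,0,0],[0,0,0]]
    - [[-0.002,0,0],[0,0,0]]
    - [[-0.003,0,0],[0,0,0]]
    - [[-0.003,0,0],[0,0,0]]
    - [[-0.003,0,0],[0,0,0]]

```text
t: 16.73
tcp_pos: [0.441, 0.1055, 0.0277]
eef_rot: [3.14, -0.003, 1.631]
contact_force: [0.2, 4.9, -0.9]
width: 0.0162
grasp_force: 61.2
```

send_rows:
  plan:
    - [[-0.001,0,0],[0,0,0]]
    - [[-0.0015,0,0],[0,0,0]]
    - [[-0.0015,0,0],[0,0,0]]
    - [[-0.0015,0,0],[0,0,0]]

```text
t: 17.07
tcp_pos: [0.441, 0.1054, 0.0278]
eef_rot: [3.14, -0.007, 1.632]
contact_force: [-1.1, 8.9, 0.4]
width: 0.0164
grasp_force: 61.3
```

Contact at 9 N with no further motion, so the tip is on the bar. I ease off and release narrowly.

send_rows:
  plan:
    - [[0.0012,0,0],[0,0,0]]
    - [[0.0012,0,0],[0,0,0]]

```text
t: 17.23
tcp_pos: [0.441, 0.1055, 0.0277]
eef_rot: [3.141, -0.003, 1.632]
contact_force: [-1.4, 5.1, -1.0]
width: 0.0162
grasp_force: 61.2
```

send_rows:
  plan:
    - [[0,0,0],[0,0,0]]
    - [[0,0,0],[0,0,0]]
    - [[0,0,0],[0,0,0]]
    - [[0,0,0],[0,0,0]]
    - [[0,0,0],[0,0,0]]
  gripper: 0.036

```text
t: 17.65
tcp_pos: [0.4413, 0.1036, 0.0277]
eef_rot: [3.14, 0.0, 1.63]
contact_force: [0.4, 0.3, 0.2]
width: 0.0361
grasp_force: 0.0
```

send_rows:
  plan:
    - [[0.0,0,-0.02],[0,0,0]]
    - [[0,0,-0.04],[0,0,0]]
    - [[0,0,-0.07],[0,0,0]]
    - [[0.03,0,-0.1],[0,0,0]]
    - [[0.06,0,-0.12],[0,0,0]]

```text
t: 18.07
tcp_pos: [0.4387, 0.1633, 0.1506]
eef_rot: [3.137, -0.0, 1.626]
contact_force: [0.5, 0.9, 0.1]
width: 0.0361
grasp_force: 0.0
```

```bash
python3 - <<'E'
from h import *
T=pose();p,d=camera("wrist");cv2.imwrite("pics/w5.png",p[:,:,::-1]);barpose("wrist",d,T);barpose("top")
go([.5323,.3181,.07],1.571-.131)
E
```

```text
back face x at y=-130,0,130 (want -20): [-20.9 -21.  -21.1] 471
top y [42.3 81.3] x [-22.3 -14.6  -1.3] z 57.0
back face x at y=-130,0,130 (want -20): [-30.9 -24.2 -17.4] 19
top y [-125.7  129.8] x [-19.1  -9.1   9. ] z 57.4
shift [0.1445 0.1006 0.0842] turn [ 0.0101 -0.0042  0.1946]
```

View pics/w5.png

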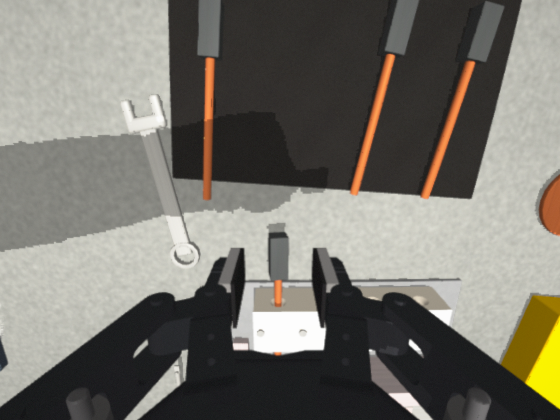

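The tube is in bore0 (head at (278,255)) and the bar is still flush. Next is tube C.

send_rows:
  plan:
    - [[0.144,0.1,0.06],[0.005,-0.004,0.194]]
    - [[0.144,0.1,0.06],[0.005,-0.004,0.194]]
    - [[0.144,0.1,0.06],[0.005,-0.004,0.194]]
    - [[0.144,0.1,0.06],[0.005,-0.004,0.194]]
    - [[0.144,0.1,0.06],[0.005,-0.004,0.194]]
  gripper: 0.06

```text
t: 18.58
tcp_pos: [0.5291, 0.3158, 0.0837]
eef_rot: [-3.136, 0.005, 1.439]
contact_force: [-1.2, 0.6, 0.5]
width: 0.0602
grasp_force: 0.0
```

send_rows:
  plan:
    - [[0,0,0],[0,0,0]]
    - [[0,0,0],[0,0,0]]
    - [[0,0,0],[0,0,0]]

```text
t: 18.83
tcp_pos: [0.5282, 0.3124, 0.0872]
eef_rot: [-3.137, 0.006, 1.436]
contact_force: [-0.2, -0.6, 0.6]
width: 0.0604
grasp_force: 0.0
```

```bash
python3 - <<'E'
from h import *
go([.5323,.3181,.0175],1.571-.131)
E
```

```text
shift [0.0066 0.0037 0.0697] turn [-0.0048  0.0056 -0.0037]
```

send_rows:
  plan:
    - [[0.0066,0.0037,0.03],[-0.005,0.0056,-0.004]]
    - [[0.0066,0.0037,0.055],[-0.005,0.0056,-0.004]]
    - [[0.0066,0.0037,0.067],[-0.005,0.0056,-0.004]]
    - [[0.0066,0.0037,0.067],[-0.005,0.0056,-0.004]]
    - [[0.0066,0.0037,0.067],[-0.005,0.0056,-0.004]]

```text
t: 19.25
tcp_pos: [0.5322, 0.3182, 0.0207]
eef_rot: [3.142, -0.001, 1.44]
contact_force: [0.1, -0.1, -0.3]
width: 0.0605
grasp_force: 0.0
```

send_rows:
  plan:
    - [[0,0,0],[0,0,0]]
    - [[0,0,0],[0,0,0]]

```text
t: 19.42
tcp_pos: [0.5345, 0.3198, 0.0233]
eef_rot: [3.137, -0.004, 1.44]
contact_force: [-0.2, 0.9, -0.3]
width: 0.0593
grasp_force: 0.0
```

```bash
python3 - <<'E'
from h import *
go([.5323,.3181,.008],1.571-.131)
E
```

```text
shift [-0.002  -0.002   0.0153] turn [ 0.0048 -0.0038  0.0004]
```

send_rows:
  plan:
    - [[-0.002,-0.002,0.008],[0.004,-0.0035,0]]
    - [[-0.002,-0.002,0.014],[0.004,-0.0035,0]]
    - [[-0.002,-0.002,0.014],[0.004,-0.0035,0]]
    - [[-0.002,-0.002,0.014],[0.004,-0.0035,0]]

```text
t: 19.75
tcp_pos: [0.5299, 0.3175, 0.0058]
eef_rot: [-3.137, 0.003, 1.441]
contact_force: [-0.3, 0.1, 0.5]
width: 0.0602
grasp_force: 0.0
```

send_rows:
  plan:
    - [[0,0,0],[0,0,0]]
    - [[0,0,0],[0,0,0]]
    - [[0,0,0],[0,0,0]]
    - [[0,0,0],[0,0,0]]
    - [[0,0,0],[0,0,0]]
  gripper: 0.01

```text
t: 20.17
tcp_pos: [0.5312, 0.318, 0.0073]
eef_rot: [-3.14, 0.001, 1.441]
contact_force: [0.3, -0.2, 2.6]
width: 0.0168
grasp_force: 62.0
```

send_rows:
  plan:
    - [[0,0,0],[0,0,0]]
    - [[0,0,0],[0,0,0]]
    - [[0,0,0],[0,0,0]]

```text
t: 20.42
tcp_pos: [0.5311, 0.318, 0.0073]
eef_rot: [-3.14, 0.001, 1.441]
contact_force: [0.7, -0.7, 2.7]
width: 0.0166
grasp_force: 62.0
```

send_rows:
  plan:
    - [[0,0,-0.02],[0,0,0]]
    - [[0,0,-0.04],[0,0,0]]
    - [[0,0,-0.06],[0,0,0]]
    - [[0,0,-0.06],[0,0,0]]
    - [[0,0,-0.06],[0,0,0]]

```text
t: 20.83
tcp_pos: [0.5317, 0.3182, 0.0675]
eef_rot: [-3.141, 0.0, 1.441]
contact_force: [-0.4, 0.2, -1.6]
width: 0.016
grasp_force: 61.5
```

```bash
python3 -c "
from h import *
print(get_obs()['width']);go(cas(-.284,-.025,.065),1.6305)"
```

```text
0.015988918552201078
shift [-0.104  -0.0342  0.0026] turn [-0.0006  0.0004 -0.1897]
```

send_rows:
  plan:
    - [[-0.03,-0.01,0],[0,0,-0.1]]
    - [[-0.06,-0.02,0],[0,0,-0.19]]
    - [[-0.09,-0.03,0],[0,0,-0.19]]
    - [[-0.104,-0.034,0.002],[0,0,-0.19]]
    - [[-0.104,-0.034,0.002],[0,0,-0.19]]

```text
t: 21.25
tcp_pos: [0.4799, 0.2159, 0.0616]
eef_rot: [-3.132, 0.004, 1.628]
contact_force: [-0.7, 0.6, -2.2]
width: 0.0163
grasp_force: 61.6
```

send_rows:
  plan:
    - [[0,0,0.02],[0,0,0]]
    - [[0,0,0.036],[0,0,0]]
    - [[0,0,0.036],[0,0,0]]
    - [[0,0,0.036],[0,0,0]]
    - [[0,0,0.036],[0,0,0]]

```text
t: 21.67
tcp_pos: [0.4835, 0.2195, 0.0287]
eef_rot: [-3.138, 0.001, 1.631]
contact_force: [0.3, 0.4, -1.1]
width: 0.0165
grasp_force: 61.5
```

send_rows:
  plan:
    - [[0,0,0],[0,0,0]]
    - [[0,0,0],[0,0,0]]
    - [[0,0,0],[0,0,0]]
    - [[0,0,0],[0,0,0]]
    - [[0,0,0],[0,0,0]]

```text
t: 22.08
tcp_pos: [0.4839, 0.2192, 0.0295]
eef_rot: [-3.14, 0.001, 1.631]
contact_force: [0.2, -0.6, -2.0]
width: 0.0166
grasp_force: 61.5
```

```bash
python3 - <<'E'
from h import *
go(cas(-.283,-.025,.0263),1.6305);tube(.032)
E
```

```text
shift [-0.0007  0.0004  0.0032] turn [-0.0021  0.0011  0.0003]
top tcp [-0.2837 -0.0254  0.0295] tip x -134.6 y at tip -25.3 slope -0.0012 94
shaft z 37.5
```

send_rows:
  plan:
    - [[0,0.0004,0.0028],[-0.002,0.001,0]]
    - [[0,0.0004,0.0028],[-0.002,0.001,0]]
    - [[0,0.0004,0.0028],[-0.002,0.001,0]]
    - [[0,0.0004,0.0028],[-0.002,0.001,0]]
    - [[0,0.0004,0.0028],[-0.002,0.001,0]]

```text
t: 22.55
tcp_pos: [0.4839, 0.2191, 0.0261]
eef_rot: [-3.141, 0.0, 1.631]
contact_force: [-0.6, 0.2, -1.4]
width: 0.0164
grasp_force: 61.5
```

send_rows:
  plan:
    - [[-0.006,0,0],[0,0,0]]
    - [[-0.012,0,0],[0,0,0]]
    - [[-0.017,0,0],[0,0,0]]
    - [[-0.022,0,0],[0,0,0]]
    - [[-0.022,0,0],[0,0,0]]

```text
t: 22.97
tcp_pos: [0.4854, 0.1959, 0.0262]
eef_rot: [-3.141, 0.001, 1.629]
contact_force: [0.0, 0.2, -1.2]
width: 0.0161
grasp_force: 61.5
```

```bash
python3 - <<'E'
from h import *
print(incas(get_obs()['tcp_pos']));go(cas(-.170,-.025,.0263),1.6305)
E
```

```text
[-0.2604 -0.0253  0.0262]
shift [-0.0904  0.0005  0.    ] turn [-0.001   0.0008 -0.0012]
```

send_rows:
  plan:
    - [[-0.01,0,0],[0,0,0]]
    - [[-0.02,0,0],[0,0,0]]
    - [[-0.03,0,0],[0,0,0]]
    - [[-0.04,0,0],[0,0,0]]
    - [[-0.04,0,0],[0,0,0]]

```text
t: 23.38
tcp_pos: [0.4878, 0.155, 0.0262]
eef_rot: [-3.14, 0.001, 1.628]
contact_force: [0.9, 0.1, -1.5]
width: 0.016
grasp_force: 61.5
```

send_rows:
  plan:
    - [[-0.01,0,0],[0,0,0]]
    - [[-0.02,0,0],[0,0,0]]
    - [[-0.03,0,0],[0,0,0]]
    - [[-0.04,0,0],[0,0,0]]
    - [[-0.04,0,0],[0,0,0]]

```text
t: 23.8
tcp_pos: [0.4902, 0.1153, 0.0262]
eef_rot: [-3.141, 0.001, 1.629]
contact_force: [-0.4, 0.3, -0.5]
width: 0.0165
grasp_force: 61.5
```

send_rows:
  plan:
    - [[-0.002,0,0],[0,0,0]]
    - [[-0.004,0,0],[0,0,0]]
    - [[-0.006,0,0],[0,0,0]]
    - [[-0.007,0,0],[0,0,0]]
    - [[-0.007,0,0],[0,0,0]]

```text
t: 24.22
tcp_pos: [0.4904, 0.1103, 0.0262]
eef_rot: [-3.141, 0.0, 1.631]
contact_force: [-0.5, -0.1, -1.4]
width: 0.0167
grasp_force: 61.5
```

send_rows:
  plan:
    - [[-0.001,0,0],[0,0,0]]
    - [[-0.002,0,0],[0,0,0]]
    - [[-0.003,0,0],[0,0,0]]
    - [[-0.003,0,0],[0,0,0]]
    - [[-0.003,0,0],[0,0,0]]

```text
t: 24.63
tcp_pos: [0.4907, 0.1073, 0.0263]
eef_rot: [-3.141, 0.0, 1.631]
contact_force: [-0.2, -0.7, -1.4]
width: 0.0165
grasp_force: 61.5
```

send_rows:
  plan:
    - [[-0.001,0,0],[0,0,0]]
    - [[-0.002,0,0],[0,0,0]]
    - [[-0.003,0,0],[0,0,0]]
    - [[-0.003,0,0],[0,0,0]]
    - [[-0.003,0,0],[0,0,0]]

```text
t: 25.05
tcp_pos: [0.4907, 0.1065, 0.0264]
eef_rot: [-3.141, -0.005, 1.632]
contact_force: [0.3, 6.4, -0.6]
width: 0.0161
grasp_force: 61.6
```

Contact. Release.

send_rows:
  plan:
    - [[0.0008,0,0],[0,0,0]]
    - [[0.0008,0,0],[0,0,0]]

```text
t: 25.22
tcp_pos: [0.4907, 0.1065, 0.0264]
eef_rot: [-3.141, -0.003, 1.632]
contact_force: [-0.3, 5.8, -0.5]
width: 0.0162
grasp_force: 61.6
```

send_rows:
  plan:
    - [[0,0,0],[0,0,0]]
    - [[0,0,0],[0,0,0]]
    - [[0,0,0],[0,0,0]]
    - [[0,0,0],[0,0,0]]
    - [[0,0,0],[0,0,0]]
  gripper: 0.036

```text
t: 25.63
tcp_pos: [0.491, 0.1046, 0.0264]
eef_rot: [-3.141, 0.001, 1.63]
contact_force: [-0.8, -0.4, 0.0]
width: 0.0359
grasp_force: 0.0
```

send_rows:
  plan:
    - [[0.0,0,-0.02],[0,0,0]]
    - [[0,0,-0.04],[0,0,0]]
    - [[0,0,-0.07],[0,0,0]]
    - [[0.03,0,-0.1],[0,0,0]]
    - [[0.06,0,-0.12],[0,0,0]]

```text
t: 26.05
tcp_pos: [0.4886, 0.1643, 0.1492]
eef_rot: [3.139, 0.001, 1.627]
contact_force: [0.8, 0.3, 0.2]
width: 0.0357
grasp_force: 0.0
```

```bash
python3 - <<'E'
from h import *
T=pose();p,d=camera("wrist");cv2.imwrite("pics/w6.png",p[:,:,::-1]);barpose("wrist",d,T);barpose("top")
go([.6048,.3183,.085],1.571-.136)
E
```

```text
back face x at y=-130,0,130 (want -20): [-21.6 -21.  -20.5] 474
top y [ 91.4 129.9] x [-21.7 -14.   -1.3] z 56.9
back face x at y=-130,0,130 (want -20): [-34.4 -25.4 -16.4] 25
top y [-125.7  130.8] x [-19.   -8.8  18.7] z 57.5
shift [0.142  0.1233 0.068 ] turn [ 0.0085 -0.0035  0.1996]
```

Next is tube D.

send_rows:
  plan:
    - [[0.142,0.123,0.066],[0.006,-0.003,0.199]]
    - [[0.142,0.123,0.066],[0.006,-0.003,0.199]]
    - [[0.142,0.123,0.066],[0.006,-0.003,0.199]]
    - [[0.142,0.123,0.066],[0.006,-0.003,0.199]]
    - [[0.142,0.123,0.066],[0.006,-0.003,0.199]]
  gripper: 0.06

```text
t: 26.57
tcp_pos: [0.6021, 0.3151, 0.0771]
eef_rot: [-3.134, 0.005, 1.432]
contact_force: [0.0, -1.2, -0.3]
width: 0.0599
grasp_force: 0.0
```

send_rows:
  plan:
    - [[0,0,0],[0,0,0]]
    - [[0,0,0],[0,0,0]]
    - [[0,0,0],[0,0,0]]
    - [[0,0,0],[0,0,0]]

```text
t: 26.9
tcp_pos: [0.6016, 0.3129, 0.0812]
eef_rot: [-3.136, 0.004, 1.431]
contact_force: [0.4, -0.6, 0.6]
width: 0.0599
grasp_force: 0.0
```

```bash
python3 - <<'E'
from h import *
go([.6048,.3183,.0175],1.571-.136)
E
```

```text
shift [0.006  0.0028 0.0637] turn [-0.0055  0.0041 -0.0042]
```

send_rows:
  plan:
    - [[0.006,0.0028,0.03],[-0.0055,0.004,-0.004]]
    - [[0.006,0.0028,0.05],[-0.0055,0.004,-0.004]]
    - [[0.006,0.0028,0.06],[-0.0055,0.004,-0.004]]
    - [[0.006,0.0028,0.06],[-0.0055,0.004,-0.004]]
    - [[0.006,0.0028,0.06],[-0.0055,0.004,-0.004]]

```text
t: 27.32
tcp_pos: [0.6044, 0.3186, 0.0209]
eef_rot: [-3.141, 0.0, 1.435]
contact_force: [0.4, -0.7, -0.8]
width: 0.0602
grasp_force: 0.0
```

send_rows:
  plan:
    - [[0,0,0],[0,0,0]]
    - [[0,0,0],[0,0,0]]
    - [[0,0,0],[0,0,0]]
    - [[0,0,0],[0,0,0]]

```text
t: 27.65
tcp_pos: [0.6055, 0.3198, 0.0215]
eef_rot: [3.141, -0.001, 1.436]
contact_force: [1.0, 0.1, 0.3]
width: 0.0602
grasp_force: 0.0
```

```bash
python3 - <<'E'
from h import *
go([.6048,.3183,.0075],1.571-.136)
E
```

```text
shift [-0.0016 -0.0006  0.014 ] turn [ 0.0009 -0.0011  0.0008]
```

send_rows:
  plan:
    - [[-0.0016,-0.0006,0.008],[0.001,-0.001,0]]
    - [[-0.0016,-0.0006,0.0135],[0.001,-0.001,0]]
    - [[-0.0016,-0.0006,0.0135],[0.001,-0.001,0]]
    - [[-0.0016,-0.0006,0.0135],[0.001,-0.001,0]]

```text
t: 27.98
tcp_pos: [0.6028, 0.3176, 0.005]
eef_rot: [-3.137, 0.002, 1.436]
contact_force: [0.1, 0.7, 0.0]
width: 0.0598
grasp_force: 0.0
```

send_rows:
  plan:
    - [[0,0,0],[0,0,0]]
    - [[0,0,0],[0,0,0]]
    - [[0,0,0],[0,0,0]]
    - [[0,0,0],[0,0,0]]
    - [[0,0,0],[0,0,0]]
  gripper: 0.01

```text
t: 28.4
tcp_pos: [0.6043, 0.3182, 0.0071]
eef_rot: [-3.14, 0.0, 1.436]
contact_force: [0.5, -0.6, 0.7]
width: 0.0164
grasp_force: 61.9
```

send_rows:
  plan:
    - [[0,0,0],[0,0,0]]
    - [[0,0,0],[0,0,0]]
    - [[0,0,0],[0,0,0]]

```text
t: 28.65
tcp_pos: [0.6043, 0.3182, 0.0072]
eef_rot: [-3.141, 0.0, 1.436]
contact_force: [1.1, -0.0, 2.4]
width: 0.0164
grasp_force: 62.0
```

send_rows:
  plan:
    - [[0,0,-0.02],[0,0,0]]
    - [[0,0,-0.04],[0,0,0]]
    - [[0,0,-0.06],[0,0,0]]
    - [[0,0,-0.06],[0,0,0]]
    - [[0,0,-0.06],[0,0,0]]

```text
t: 29.07
tcp_pos: [0.605, 0.3184, 0.0676]
eef_rot: [3.141, -0.0, 1.436]
contact_force: [-0.4, -0.1, -1.3]
width: 0.0161
grasp_force: 61.6
```

```bash
python3 -c "
from h import *
print(get_obs()['width']);go(cas(-.284,.025,.065),1.6305)"
```

```text
0.01609579819798874
shift [-0.1046 -0.0572  0.0025] turn [ 0.0004 -0.0004 -0.1947]
```

send_rows:
  plan:
    - [[-0.03,-0.016,0],[0,0,-0.1]]
    - [[-0.06,-0.032,0],[0,0,-0.195]]
    - [[-0.09,-0.048,0],[0,0,-0.195]]
    - [[-0.104,-0.057,0.002],[0,0,-0.195]]
    - [[-0.104,-0.057,0.002],[0,0,-0.195]]

```text
t: 29.48
tcp_pos: [0.5284, 0.2193, 0.0608]
eef_rot: [-3.13, 0.004, 1.629]
contact_force: [-0.5, -0.8, -1.3]
width: 0.0162
grasp_force: 61.7
```

send_rows:
  plan:
    - [[0,0,0.02],[0,0,0]]
    - [[0,0,0.038],[0,0,0]]
    - [[0,0,0.038],[0,0,0]]
    - [[0,0,0.038],[0,0,0]]
    - [[0,0,0.038],[0,0,0]]

```text
t: 29.9
tcp_pos: [0.5333, 0.2229, 0.0263]
eef_rot: [-3.139, 0.001, 1.631]
contact_force: [-0.2, -0.9, -0.5]
width: 0.0162
grasp_force: 61.6
```

send_rows:
  plan:
    - [[0,0,0],[0,0,0]]
    - [[0,0,0],[0,0,0]]
    - [[0,0,0],[0,0,0]]
    - [[0,0,0],[0,0,0]]
    - [[0,0,0],[0,0,0]]

```text
t: 30.32
tcp_pos: [0.5338, 0.2228, 0.0273]
eef_rot: [-3.14, 0.0, 1.631]
contact_force: [0.3, -0.4, -1.3]
width: 0.0163
grasp_force: 61.6
```

```bash
python3 - <<'E'
from h import *
go(cas(-.283,.025,.0263),1.6305);tube(.032)
E
```

```text
shift [-0.0013  0.0004  0.001 ] turn [-0.0012  0.0004  0.0004]
top tcp [-0.2843  0.0246  0.0273] tip x -134.7 y at tip 24.7 slope -0.0002 98
shaft z 35.5
```

Well aligned; insert.

send_rows:
  plan:
    - [[-0.006,0.0004,0.0008],[0,0,0]]
    - [[-0.012,0.0004,0.0008],[0,0,0]]
    - [[-0.017,0.0004,0.0008],[0,0,0]]
    - [[-0.022,0.0004,0.0008],[0,0,0]]
    - [[-0.022,0.0004,0.0008],[0,0,0]]

```text
t: 30.78
tcp_pos: [0.5352, 0.1993, 0.0259]
eef_rot: [-3.139, 0.001, 1.629]
contact_force: [-0.7, -0.3, -1.0]
width: 0.0163
grasp_force: 61.6
```

send_rows:
  plan:
    - [[-0.004,0,0],[0,0,0]]
    - [[-0.008,0,0],[0,0,0]]
    - [[-0.012,0,0],[0,0,0]]
    - [[-0.012,0,0],[0,0,0]]

```text
t: 31.12
tcp_pos: [0.5359, 0.1879, 0.026]
eef_rot: [-3.139, 0.001, 1.63]
contact_force: [-0.1, -0.3, -1.4]
width: 0.0165
grasp_force: 61.6
```

send_rows:
  plan:
    - [[-0.01,0,0],[0,0,0]]
    - [[-0.02,0,0],[0,0,0]]
    - [[-0.03,0,0],[0,0,0]]
    - [[-0.035,0,0],[0,0,0]]
    - [[-0.035,0,0],[0,0,0]]

```text
t: 31.53
tcp_pos: [0.5381, 0.1521, 0.026]
eef_rot: [-3.139, 0.001, 1.629]
contact_force: [0.2, 0.3, -0.9]
width: 0.0164
grasp_force: 61.6
```

send_rows:
  plan:
    - [[-0.01,0,0],[0,0,0]]
    - [[-0.02,0,0],[0,0,0]]
    - [[-0.03,0,0],[0,0,0]]
    - [[-0.034,0,0],[0,0,0]]
    - [[-0.034,0,0],[0,0,0]]

```text
t: 31.95
tcp_pos: [0.5401, 0.1185, 0.026]
eef_rot: [-3.139, 0.001, 1.629]
contact_force: [-0.7, 0.4, -1.1]
width: 0.0166
grasp_force: 61.6
```

send_rows:
  plan:
    - [[-0.002,0,0],[0,0,0]]
    - [[-0.004,0,0],[0,0,0]]
    - [[-0.006,0,0],[0,0,0]]
    - [[-0.006,0,0],[0,0,0]]
    - [[-0.006,0,0],[0,0,0]]

```text
t: 32.37
tcp_pos: [0.5404, 0.114, 0.026]
eef_rot: [-3.139, 0.0, 1.631]
contact_force: [-0.0, 0.1, -1.3]
width: 0.0165
grasp_force: 61.6
```

send_rows:
  plan:
    - [[-0.001,0,0],[0,0,0]]
    - [[-0.002,0,0],[0,0,0]]
    - [[-0.003,0,0],[0,0,0]]
    - [[-0.003,0,0],[0,0,0]]
    - [[-0.003,0,0],[0,0,0]]

```text
t: 32.78
tcp_pos: [0.5406, 0.1108, 0.026]
eef_rot: [-3.139, 0.001, 1.631]
contact_force: [0.1, 0.8, -0.7]
width: 0.0162
grasp_force: 61.6
```

send_rows:
  plan:
    - [[-0.001,0,0],[0,0,0]]
    - [[-0.002,0,0],[0,0,0]]
    - [[-0.003,0,0],[0,0,0]]
    - [[-0.003,0,0],[0,0,0]]
    - [[-0.003,0,0],[0,0,0]]

```text
t: 33.2
tcp_pos: [0.5405, 0.1097, 0.0262]
eef_rot: [-3.139, -0.004, 1.632]
contact_force: [0.2, 5.0, -0.9]
width: 0.0162
grasp_force: 61.7
```

Contact at the expected place. Release.

send_rows:
  plan:
    - [[0,0,0],[0,0,0]]
    - [[0,0,0],[0,0,0]]
    - [[0,0,0],[0,0,0]]
    - [[0,0,0],[0,0,0]]
    - [[0,0,0],[0,0,0]]
  gripper: 0.036

```text
t: 33.62
tcp_pos: [0.5409, 0.1075, 0.0261]
eef_rot: [-3.14, 0.001, 1.63]
contact_force: [-0.4, -0.5, 0.3]
width: 0.0362
grasp_force: 0.0
```

send_rows:
  plan:
    - [[0.0,0,-0.02],[0,0,0]]
    - [[0,0,-0.04],[0,0,0]]
    - [[0,0,-0.07],[0,0,0]]
    - [[0.03,0,-0.1],[0,0,0]]
    - [[0.06,0,-0.12],[0,0,0]]

```text
t: 34.03
tcp_pos: [0.5387, 0.1671, 0.1491]
eef_rot: [3.14, 0.001, 1.627]
contact_force: [1.4, 0.7, -0.3]
width: 0.036
grasp_force: 0.0
```

```bash
python3 - <<'E'
from h import *
T=pose();p,d=camera("wrist");cv2.imwrite("pics/w7.png",p[:,:,::-1]);barpose("wrist",d,T);barpose("top")
go([.3731,.3062,.085],1.571-.032)
E
```

```text
back face x at y=-130,0,130 (want -20): [-19.5 -25.4 -31.3] 317
top y [-127.5  -91.6] x [-22.3 -14.5  -1.8] z 57.0
back face x at y=-130,0,130 (want -20): [-33.2 -28.7 -24.1] 14
top y [-125.8  129.9] x [-18.9  -8.5  27.9] z 57.4
shift [ 0.1449 -0.1587  0.0658] turn [ 0.0078 -0.0028  0.0957]
```

send_rows:
  plan:
    - [[0.145,-0.158,0.06],[0.006,-0.002,0.095]]
    - [[0.145,-0.158,0.06],[0.006,-0.002,0.095]]
    - [[0.145,-0.158,0.06],[0.006,-0.002,0.095]]
    - [[0.145,-0.158,0.06],[0.006,-0.002,0.095]]
    - [[0.145,-0.158,0.06],[0.006,-0.002,0.095]]
  gripper: 0.06

```text
t: 34.55
tcp_pos: [0.38, 0.2944, 0.0889]
eef_rot: [-3.133, 0.004, 1.535]
contact_force: [0.2, 0.6, -0.0]
width: 0.0601
grasp_force: 0.0
```

send_rows:
  plan:
    - [[0,0,0],[0,0,0]]
    - [[0,0,0],[0,0,0]]
    - [[0,0,0],[0,0,0]]
    - [[0,0,0],[0,0,0]]

```text
t: 34.88
tcp_pos: [0.3828, 0.2937, 0.0904]
eef_rot: [-3.135, 0.003, 1.534]
contact_force: [0.0, 0.1, 0.1]
width: 0.0602
grasp_force: 0.0
```

```bash
python3 - <<'E'
from h import *
go([.3731,.3062,.0175],1.571-.032)
E
```

```text
shift [ 0.0123 -0.0097  0.0729] turn [-0.0068  0.0031 -0.0046]
```

send_rows:
  plan:
    - [[0.0123,-0.0097,0.03],[-0.006,0.003,-0.0045]]
    - [[0.0123,-0.0097,0.055],[-0.006,0.003,-0.0045]]
    - [[0.0123,-0.0097,0.07],[-0.006,0.003,-0.0045]]
    - [[0.0123,-0.0097,0.07],[-0.006,0.003,-0.0045]]
    - [[0.0123,-0.0097,0.07],[-0.006,0.003,-0.0045]]

```text
t: 35.3
tcp_pos: [0.3722, 0.3056, 0.0197]
eef_rot: [-3.138, 0.001, 1.538]
contact_force: [-0.1, 0.8, -0.2]
width: 0.0598
grasp_force: 0.0
```

send_rows:
  plan:
    - [[0,0,0],[0,0,0]]
    - [[0,0,0],[0,0,0]]
    - [[0,0,0],[0,0,0]]
    - [[0,0,0],[0,0,0]]

```text
t: 35.63
tcp_pos: [0.3729, 0.3072, 0.0215]
eef_rot: [3.141, -0.001, 1.54]
contact_force: [0.2, -0.7, -0.1]
width: 0.06
grasp_force: 0.0
```

```bash
python3 - <<'E'
from h import *
go([.3731,.3062,.0075],1.571-.032)
E
```

```text
shift [-0.001   0.0002  0.014 ] turn [ 0.0001 -0.0013  0.001 ]
```

send_rows:
  plan:
    - [[-0.001,0.0002,0.008],[0,-0.001,0]]
    - [[-0.001,0.0002,0.0135],[0,-0.001,0]]
    - [[-0.001,0.0002,0.0135],[0,-0.001,0]]
    - [[-0.001,0.0002,0.0135],[0,-0.001,0]]

```text
t: 35.97
tcp_pos: [0.371, 0.3053, 0.0056]
eef_rot: [-3.138, 0.002, 1.54]
contact_force: [-0.7, -0.6, 1.0]
width: 0.0598
grasp_force: 0.0
```

send_rows:
  plan:
    - [[0,0,0],[0,0,0]]
    - [[0,0,0],[0,0,0]]
    - [[0,0,0],[0,0,0]]
    - [[0,0,0],[0,0,0]]
    - [[0,0,0],[0,0,0]]
  gripper: 0.01

```text
t: 36.38
tcp_pos: [0.3724, 0.3061, 0.0072]
eef_rot: [-3.141, 0.0, 1.54]
contact_force: [0.1, -0.1, 1.3]
width: 0.0164
grasp_force: 61.4
```

send_rows:
  plan:
    - [[0,0,0],[0,0,0]]
    - [[0,0,0],[0,0,0]]
    - [[0,0,0],[0,0,0]]

```text
t: 36.63
tcp_pos: [0.3724, 0.3061, 0.0072]
eef_rot: [-3.141, 0.0, 1.54]
contact_force: [0.1, -0.0, 3.2]
width: 0.0165
grasp_force: 61.5
```

send_rows:
  plan:
    - [[0,0,-0.02],[0,0,0]]
    - [[0,0,-0.04],[0,0,0]]
    - [[0,0,-0.06],[0,0,0]]
    - [[0,0,-0.06],[0,0,0]]
    - [[0,0,-0.06],[0,0,0]]

```text
t: 37.05
tcp_pos: [0.3727, 0.3062, 0.0672]
eef_rot: [-3.141, -0.0, 1.54]
contact_force: [0.4, -0.2, -1.6]
width: 0.0166
grasp_force: 61.1
```

```bash
python3 -c "
from h import *
print(get_obs()['width']);go(cas(-.284,.075,.068),1.6305)"
```

```text
0.01660806607616399
shift [-0.0743  0.2138 -0.0008] turn [-0.0004 -0.0001 -0.0902]
```

send_rows:
  plan:
    - [[-0.01,0.03,0],[0,0,-0.05]]
    - [[-0.02,0.06,0],[0,0,-0.09]]
    - [[-0.03,0.095,0],[0,0,-0.09]]
    - [[-0.045,0.13,0],[0,0,-0.09]]
    - [[-0.057,0.165,0],[0,0,-0.09]]

```text
t: 37.47
tcp_pos: [0.5349, 0.2424, 0.0636]
eef_rot: [-3.135, 0.002, 1.631]
contact_force: [0.1, 0.8, -1.0]
width: 0.0164
grasp_force: 61.0
```

```bash
python3 -c "
from h import *
print(get_obs()['width']);go(cas(-.284,.075,.067),1.6305)"
```

```text
0.016395442835977242
shift [-0.0198  0.0481 -0.0037] turn [-0.0062  0.0021  0.0001]
```

send_rows:
  plan:
    - [[-0.01,0.025,0],[0,0,0]]
    - [[-0.02,0.046,0],[0,0,0]]
    - [[-0.02,0.046,0],[0,0,0]]
    - [[-0.02,0.046,0.0],[0,0,0]]
    - [[-0.02,0.046,0.0],[0,0,0]]

```text
t: 37.88
tcp_pos: [0.5805, 0.2263, 0.064]
eef_rot: [-3.135, 0.001, 1.63]
contact_force: [-0.6, 0.8, -0.3]
width: 0.0169
grasp_force: 61.1
```

send_rows:
  plan:
    - [[0,0,0.02],[0,0,0]]
    - [[0,0,0.036],[0,0,0]]
    - [[0,0,0.036],[0,0,0]]
    - [[0,0,0.036],[0,0,0]]
    - [[0,0,0.036],[0,0,0]]

```text
t: 38.3
tcp_pos: [0.5816, 0.2271, 0.0307]
eef_rot: [-3.139, 0.001, 1.631]
contact_force: [1.2, 0.1, -0.9]
width: 0.0163
grasp_force: 61.1
```

send_rows:
  plan:
    - [[0,0,0],[0,0,0]]
    - [[0,0,0],[0,0,0]]
    - [[0,0,0],[0,0,0]]
    - [[0,0,0],[0,0,0]]

```text
t: 38.63
tcp_pos: [0.5828, 0.2267, 0.0312]
eef_rot: [-3.141, 0.001, 1.63]
contact_force: [0.2, -0.5, -0.9]
width: 0.0163
grasp_force: 61.1
```

```bash
python3 - <<'E'
from h import *
go(cas(-.283,.075,.0263),1.6305);tube(.032)
E
```

```text
shift [-0.0023  0.0013  0.0049] turn [-0.0006  0.0006 -0.0002]
top tcp [-0.2853  0.0737  0.0312] tip x -136.3 y at tip 74.7 slope 0.0043 101
shaft z 39.0
```

send_rows:
  plan:
    - [[0,0.0007,0.0046],[0,0,0]]
    - [[0,0.0007,0.0046],[0,0,0]]
    - [[0,0.0007,0.0046],[0,0,0]]
    - [[0,0.0007,0.0046],[0,0,0]]
    - [[0,0.0007,0.0046],[0,0,0]]

```text
t: 39.1
tcp_pos: [0.5829, 0.2266, 0.0255]
eef_rot: [-3.139, 0.001, 1.63]
contact_force: [-0.1, 0.4, -0.4]
width: 0.0164
grasp_force: 61.1
```

send_rows:
  plan:
    - [[-0.006,0,0],[0,0,0]]
    - [[-0.012,0,0],[0,0,0]]
    - [[-0.017,0,0],[0,0,0]]
    - [[-0.022,0,0],[0,0,0]]
    - [[-0.022,0,0],[0,0,0]]

```text
t: 39.52
tcp_pos: [0.5844, 0.2032, 0.0258]
eef_rot: [-3.139, 0.001, 1.629]
contact_force: [-0.3, -0.9, -0.3]
width: 0.0165
grasp_force: 61.1
```

send_rows:
  plan:
    - [[-0.004,0,0],[0,0,0]]
    - [[-0.008,0,0],[0,0,0]]
    - [[-0.012,0,0],[0,0,0]]
    - [[-0.012,0,0],[0,0,0]]

```text
t: 39.85
tcp_pos: [0.585, 0.1918, 0.0257]
eef_rot: [-3.139, 0.001, 1.629]
contact_force: [-0.4, -0.5, -1.8]
width: 0.0164
grasp_force: 61.1
```

send_rows:
  plan:
    - [[-0.01,0,0],[0,0,0]]
    - [[-0.02,0,0],[0,0,0]]
    - [[-0.03,0,0],[0,0,0]]
    - [[-0.035,0,0],[0,0,0]]
    - [[-0.035,0,0],[0,0,0]]

```text
t: 40.27
tcp_pos: [0.5873, 0.1559, 0.0258]
eef_rot: [-3.14, 0.001, 1.628]
contact_force: [0.3, -1.1, -0.9]
width: 0.0164
grasp_force: 61.1
```

send_rows:
  plan:
    - [[-0.01,0,0],[0,0,0]]
    - [[-0.02,0,0],[0,0,0]]
    - [[-0.03,0,0],[0,0,0]]
    - [[-0.034,0,0],[0,0,0]]
    - [[-0.034,0,0],[0,0,0]]

```text
t: 40.68
tcp_pos: [0.5895, 0.1222, 0.0259]
eef_rot: [-3.14, 0.002, 1.629]
contact_force: [1.0, -0.7, -1.0]
width: 0.0164
grasp_force: 61.1
```

send_rows:
  plan:
    - [[-0.002,0,0],[0,0,0]]
    - [[-0.004,0,0],[0,0,0]]
    - [[-0.006,0,0],[0,0,0]]
    - [[-0.006,0,0],[0,0,0]]
    - [[-0.006,0,0],[0,0,0]]

```text
t: 41.1
tcp_pos: [0.5896, 0.1177, 0.0259]
eef_rot: [-3.14, 0.001, 1.63]
contact_force: [1.3, 0.0, -0.7]
width: 0.0161
grasp_force: 61.1
```

send_rows:
  plan:
    - [[-0.001,0,0],[0,0,0]]
    - [[-0.002,0,0],[0,0,0]]
    - [[-0.003,0,0],[0,0,0]]
    - [[-0.003,0,0],[0,0,0]]
    - [[-0.003,0,0],[0,0,0]]

```text
t: 41.52
tcp_pos: [0.5898, 0.1148, 0.0259]
eef_rot: [-3.14, 0.001, 1.63]
contact_force: [1.1, 1.0, -1.0]
width: 0.0163
grasp_force: 61.1
```

send_rows:
  plan:
    - [[-0.001,0,0],[0,0,0]]
    - [[-0.002,0,0],[0,0,0]]
    - [[-0.003,0,0],[0,0,0]]
    - [[-0.003,0,0],[0,0,0]]
    - [[-0.003,0,0],[0,0,0]]

```text
t: 41.93
tcp_pos: [0.5899, 0.1123, 0.0259]
eef_rot: [-3.14, -0.0, 1.631]
contact_force: [2.0, 3.3, -1.5]
width: 0.0162
grasp_force: 61.1
```

send_rows:
  plan:
    - [[-0.001,0,0],[0,0,0]]
    - [[-0.0015,0,0],[0,0,0]]
    - [[-0.0015,0,0],[0,0,0]]
    - [[-0.0015,0,0],[0,0,0]]

```text
t: 42.27
tcp_pos: [0.5899, 0.1123, 0.026]
eef_rot: [-3.14, -0.003, 1.631]
contact_force: [1.1, 7.1, 0.1]
width: 0.0169
grasp_force: 61.2
```

Contact. Release and check the whole scene.

send_rows:
  plan:
    - [[0,0,0],[0,0,0]]
    - [[0,0,0],[0,0,0]]
    - [[0,0,0],[0,0,0]]
    - [[0,0,0],[0,0,0]]
    - [[0,0,0],[0,0,0]]
  gripper: 0.036

```text
t: 42.68
tcp_pos: [0.5896, 0.1097, 0.0256]
eef_rot: [-3.139, 0.002, 1.63]
contact_force: [-0.2, 0.4, 0.3]
width: 0.036
grasp_force: 0.0
```

send_rows:
  plan:
    - [[0.0,0,-0.02],[0,0,0]]
    - [[0,0,-0.04],[0,0,0]]
    - [[0,0,-0.07],[0,0,0]]
    - [[0,0,-0.11],[0,0,0]]
    - [[0,0,-0.15],[0,0,0]]

```text
t: 43.1
tcp_pos: [0.5889, 0.11, 0.1759]
eef_rot: [-3.136, 0.001, 1.63]
contact_force: [0.6, -0.3, 1.7]
width: 0.0355
grasp_force: 0.0
```

send_rows:
  plan:
    - [[-0.02,-0.02,-0.03],[0,0,0]]
    - [[-0.03,-0.05,-0.06],[0,0,0]]
    - [[-0.03,-0.06,-0.07],[0,0,0]]
    - [[-0.03,-0.06,-0.07],[0,0,0]]
    - [[-0.03,-0.06,-0.07],[0,0,0]]

```text
t: 43.52
tcp_pos: [0.5329, 0.0767, 0.2471]
eef_rot: [3.14, 0.001, 1.63]
contact_force: [0.4, 0.7, -0.3]
width: 0.0358
grasp_force: 0.0
```

```bash
python3 - <<'E'
from h import *
T=pose();print(T[:3,3]);p,d=camera("wrist");cv2.imwrite("pics/w8.png",p[:,:,::-1]);np.savez("pics/w8.npz",T=T,d=d);barpose("wrist",d,T)
E
```

```text
[0.53285748 0.07673053 0.24714993]
back face x at y=-130,0,130 (want -20): [-28.1 -25.7 -23.2] 78
top y [-128.   130.9] x [-21.9 -14.6  -2.1] z 57.1
```

View pics/w8.png

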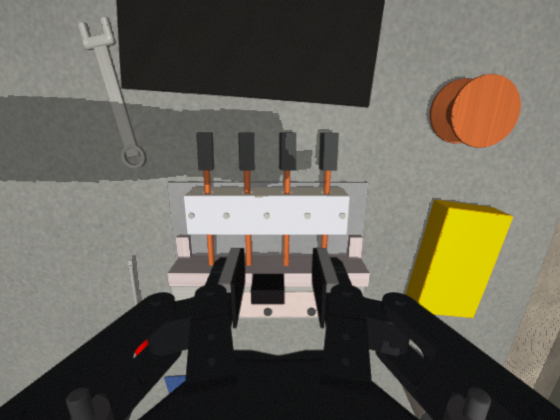

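All four tubes are in, heads at y≈150 in the image and tips at the bar's back face. I check the tips and the bar's squareness numerically.

```bash
python3 - <<'E'
from h import *
w=np.load("pics/w8.npz");T,d=w["T"],w["d"];im=cv2.imread("pics/w8.png");hsv=cv2.cvtColor(im,cv2.COLOR_BGR2HSV)
m=(hsv[:,:,0]<14)&(hsv[:,:,1]>120)&(hsv[:,:,2]>50);v,u=np.nonzero(m)
q=(atz("wrist",np.c_[u,v],.036,T)[:,:2]-O)@np.c_[cx,cy]
for y in (-.075,-.025,.025,.075):
    k=(abs(q[:,1]-y)<.012)&(q[:,0]<0)&(q[:,0]>-.07);print(y,k.sum(),np.round(np.percentile(q[k,0],[90,98,100])*1000,1) if k.sum()>5 else "")
C=cloud("wrist",d,T);g=np.c_[(C.reshape(-1,3)[:,:2]-O)@np.c_[cx,cy],C.reshape(-1,3)[:,2]]
t=g[(g[:,2]>.054)&(g[:,2]<.061)&(g[:,0]>-.04)&(g[:,0]<.02)]
for y in (-.12,-.1,-.08,.08,.1,.12):
    k=abs(t[:,1]-y)<.01;print(y,k.sum(),np.round(np.percentile(t[k,0],[2,50,98])*1000,1))
E
```

```text
-0.075 175 [-25.1 -21.3 -20.5]
-0.025 169 [-25.2 -21.2 -20.6]
0.025 166 [-25.2 -21.1 -20.6]
0.075 67 [-48.7 -47.2 -47.2]
-0.12 203 [-21.8 -12.8  -2.5]
-0.1 214 [-21.6 -12.5  -2.8]
-0.08 140 [-22.1 -15.   -3.4]Traceback (most recent call last):
  File "<stdin>", line 10, in <module>
    return _quantile_unchecked(
        a, q, axis, out, overwrite_input, method, keepdims, weights)
    return _ureduce(a,
                    func=_quantile_ureduce_func,
    ...<5 lines>...
                    overwrite_input=overwrite_input,
                    method=method)
    r = func(a, **kwargs)
    result = _quantile(arr,
                       quantiles=q,
    ...<2 lines>...
                       out=out,
                       weights=wgt)
    slices_having_nans = np.isnan(arr[-1, ...])
                                  ~~~^^^^^^^^^
IndexError: index -1 is out of bounds for axis 0 with size 0
```

Three tips are at −20.6, which is the bar's back face. The fourth is hidden by a finger, but it had firm contact. I go to the tab and re-check from there.

```bash
python3 -c "
from h import *
go([.5279,-.0505,.135],1.633)"
```

```text
shift [-0.1268 -0.012   0.1104] turn [-0.0019  0.001  -0.0029]
```

send_rows:
  plan:
    - [[-0.126,-0.012,0.108],[-0.002,0.001,-0.003]]
    - [[-0.126,-0.012,0.108],[-0.002,0.001,-0.003]]
    - [[-0.126,-0.012,0.108],[-0.002,0.001,-0.003]]
    - [[-0.126,-0.012,0.108],[-0.002,0.001,-0.003]]
    - [[-0.126,-0.012,0.108],[-0.002,0.001,-0.003]]
  gripper: 0.075

```text
t: 43.98
tcp_pos: [0.5221, -0.0532, 0.1279]
eef_rot: [-3.125, -0.001, 1.628]
contact_force: [-1.0, 0.6, -1.3]
width: 0.075
grasp_force: 0.0
```

send_rows:
  plan:
    - [[0,0,0],[0,0,0]]
    - [[0,0,0],[0,0,0]]
    - [[0,0,0],[0,0,0]]
    - [[0,0,0],[0,0,0]]

```text
t: 44.32
tcp_pos: [0.5287, -0.0486, 0.1393]
eef_rot: [3.139, 0.0, 1.635]
contact_force: [0.1, 1.1, 0.7]
width: 0.0748
grasp_force: 0.0
```

```bash
python3 - <<'E'
from h import *
T=pose();p,d=camera("wrist");cv2.imwrite("pics/w9.png",p[:,:,::-1]);np.savez("pics/w9.npz",T=T,d=d);barpose("wrist",d,T)
hsv=cv2.cvtColor(p,cv2.COLOR_RGB2HSV)
m=(hsv[:,:,0]<14)&(hsv[:,:,1]>120)&(hsv[:,:,2]>50);v,u=np.nonzero(m)
q=(atz("wrist",np.c_[u,v],.036,T)[:,:2]-O)@np.c_[cx,cy]
for y in (-.075,-.025,.025,.075):
    k=(abs(q[:,1]-y)<.012)&(q[:,0]<0)&(q[:,0]>-.07);print(y,k.sum(),np.round(np.percentile(q[k,0],[90,98,100])*1000,1) if k.sum()>5 else "")
go([.5279,-.0503,.0675],1.633)
E
```

```text
back face x at y=-130,0,130 (want -20): [-27.4 -27.3 -27.1] 255
top y [-127.   130.4] x [-20.9 -12.1  -1. ] z 57.2
-0.075 512 [-27.  -22.5 -21.6]
-0.025 501 [-26.3 -21.8 -20.9]
0.025 482 [-26.5 -22.1 -21.2]
0.075 508 [-25.9 -22.3 -20.5]
shift [-0.0015 -0.001   0.072 ] turn [0.0024 0.0004 0.0022]
```

View pics/w9.png

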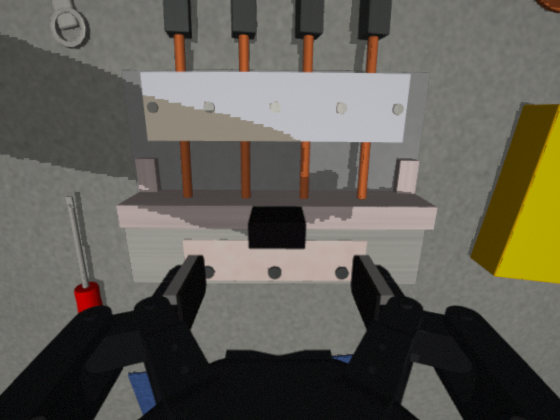

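All four tips meet the bar's back face and the bar is flush. Descend and grip the tab.

send_rows:
  plan:
    - [[-0.0015,-0.001,0.03],[0.002,0,0.002]]
    - [[-0.0015,-0.001,0.055],[0.002,0,0.002]]
    - [[-0.0015,-0.001,0.067],[0.002,0,0.002]]
    - [[-0.0015,-0.001,0.067],[0.002,0,0.002]]
    - [[-0.0015,-0.001,0.067],[0.002,0,0.002]]

```text
t: 44.78
tcp_pos: [0.5264, -0.0506, 0.0712]
eef_rot: [-3.139, -0.0, 1.632]
contact_force: [-0.9, 0.0, -0.3]
width: 0.0749
grasp_force: 0.0
```

send_rows:
  plan:
    - [[0,0,0],[0,0,0]]
    - [[0,0,0],[0,0,0]]
    - [[0,0,0],[0,0,0]]
    - [[0,0,0],[0,0,0]]

```text
t: 45.12
tcp_pos: [0.5276, -0.0514, 0.0725]
eef_rot: [3.141, 0.001, 1.631]
contact_force: [-0.3, -0.2, 0.7]
width: 0.0751
grasp_force: 0.0
```

```bash
python3 -c "
from h import *
go([.5279,-.0503,.0675],1.633)"
```

```text
shift [0.0011 0.0004 0.005 ] turn [ 0.0003  0.0006 -0.0018]
```

send_rows:
  plan:
    - [[0.001,0.0004,0.004],[0,0,-0.002]]
    - [[0.001,0.0004,0.004],[0,0,-0.002]]
    - [[0.001,0.0004,0.004],[0,0,-0.002]]
    - [[0.001,0.0004,0.004],[0,0,-0.002]]

```text
t: 45.45
tcp_pos: [0.5267, -0.0501, 0.0669]
eef_rot: [-3.139, -0.0, 1.633]
contact_force: [0.6, 0.2, -0.3]
width: 0.0754
grasp_force: 0.0
```

send_rows:
  plan:
    - [[0,0,0],[0,0,0]]
    - [[0,0,0],[0,0,0]]
    - [[0,0,0],[0,0,0]]
    - [[0,0,0],[0,0,0]]
    - [[0,0,0],[0,0,0]]
  gripper: 0.03

```text
t: 45.87
tcp_pos: [0.5275, -0.0501, 0.0675]
eef_rot: [-3.141, -0.0, 1.633]
contact_force: [0.8, 0.3, 0.9]
width: 0.0391
grasp_force: 62.5
```

send_rows:
  plan:
    - [[0,0,0],[0,0,0]]
    - [[0,0,0],[0,0,0]]
    - [[0,0,0],[0,0,0]]

```text
t: 46.12
tcp_pos: [0.5275, -0.0501, 0.0675]
eef_rot: [-3.141, -0.0, 1.633]
contact_force: [2.1, 0.8, 1.7]
width: 0.039
grasp_force: 62.5
```

send_rows:
  plan:
    - [[0,0,-0.005],[0,0,0]]
    - [[0,0,-0.01],[0,0,0]]
    - [[0,0,-0.015],[0,0,0]]
    - [[0,0,-0.02],[0,0,0]]
    - [[0,0,-0.025],[0,0,0]]

```text
t: 46.53
tcp_pos: [0.5263, -0.05, 0.0918]
eef_rot: [-3.138, -0.001, 1.633]
contact_force: [0.6, 0.3, -5.8]
width: 0.0387
grasp_force: 61.7
```

send_rows:
  plan:
    - [[0,0,-0.01],[0,0,0]]
    - [[0,0,-0.02],[0,0,0]]
    - [[0,0,-0.04],[0,0,0]]
    - [[0,0,-0.06],[0,0,0]]
    - [[0,0,-0.065],[0,0,0]]

```text
t: 46.95
tcp_pos: [0.5295, -0.0506, 0.1622]
eef_rot: [3.136, 0.002, 1.633]
contact_force: [0.8, -0.1, -3.8]
width: 0.0388
grasp_force: 62.0
```

```bash
python3 - <<'E'
from h import *
o=get_obs();print(o['tcp_pos'],o['width']);T=pose()
p,d=camera("wrist");hsv=cv2.cvtColor(p,cv2.COLOR_RGB2HSV)
m=(hsv[:,:,0]<14)&(hsv[:,:,1]>120)&(hsv[:,:,2]>50);v,u=np.nonzero(m)
q=(atz("wrist",np.c_[u,v],.036,T)[:,:2]-O)@np.c_[cx,cy]
for y in (-.075,-.025,.025,.075):
    k=(abs(q[:,1]-y)<.012)&(q[:,0]<0)&(q[:,0]>-.07);print(y,k.sum(),np.round(np.percentile(q[k,0],[90,98,100])*1000,1) if k.sum()>5 else "")
# mat: centre (.5242,-.3210) angle .178; tab centre is bar_mid + 15 mm along bar x
a=.178;bx=np.array([np.sin(a),-np.cos(a)]);t=np.array([.5242,-.3210])+.015*bx
print(t);go([t[0],t[1],.155],1.633+a-.0597)
E
```

```text
[ 0.52950745 -0.05061906  0.16216046] 0.03878136364795233
-0.075 431 [-26.6 -22.8 -21.8]
-0.025 424 [-26.7 -22.8 -21.9]
0.025 413 [-26.8 -22.2 -21. ]
0.075 423 [-26.2 -22.1 -21.2]
[ 0.52685592 -0.335763  ]
shift [-0.2843 -0.0208  0.0074] turn [ 0.0057  0.0025 -0.1179]
```

Tubes unmoved. Carry back over the mat.

send_rows:
  plan:
    - [[-0.03,-0.002,0],[0.003,0.002,-0.03]]
    - [[-0.06,-0.004,0],[0.003,0.002,-0.06]]
    - [[-0.095,-0.007,0],[0.003,0.002,-0.09]]
    - [[-0.13,-0.01,0],[0.003,0.002,-0.118]]
    - [[-0.165,-0.012,0],[0.003,0.002,-0.118]]

```text
t: 47.42
tcp_pos: [0.5248, -0.2167, 0.1561]
eef_rot: [-3.136, -0.003, 1.753]
contact_force: [-0.0, 0.3, -6.2]
width: 0.0388
grasp_force: 61.9
```

```bash
python3 -c "
from h import *
print(get_obs()['width']);go([.5269,-.3358,.155],1.751)"
```

```text
0.03882060304069299
shift [-0.1176 -0.0195  0.0009] turn [-0.006  -0.0034  0.0019]
```

send_rows:
  plan:
    - [[-0.035,-0.006,0],[0,0,0]]
    - [[-0.07,-0.012,0],[0,0,0]]
    - [[-0.1,-0.017,0],[0,0,0]]
    - [[-0.117,-0.019,0],[0,0,0]]
    - [[-0.117,-0.019,0],[0,0,0]]

```text
t: 47.83
tcp_pos: [0.5269, -0.3388, 0.1551]
eef_rot: [-3.135, -0.001, 1.746]
contact_force: [-0.1, -0.1, -6.5]
width: 0.0392
grasp_force: 61.9
```

send_rows:
  plan:
    - [[0,0,0],[0,0,0]]
    - [[0,0,0],[0,0,0]]
    - [[0,0,0],[0,0,0]]
    - [[0,0,0],[0,0,0]]

```text
t: 48.17
tcp_pos: [0.5278, -0.3328, 0.1567]
eef_rot: [-3.136, -0.003, 1.753]
contact_force: [-0.2, -0.4, -5.4]
width: 0.0389
grasp_force: 61.9
```

```bash
python3 -c "
from h import *
print(get_obs()['width']);go([.5269,-.3358,.066],1.751)"
```

```text
0.03888678974237244
shift [-0.0031 -0.001   0.0907] turn [-0.0052 -0.0033  0.0018]
```

send_rows:
  plan:
    - [[-0.003,-0.001,0.025],[-0.005,-0.003,0.002]]
    - [[-0.003,-0.001,0.05],[-0.005,-0.003,0.002]]
    - [[-0.003,-0.001,0.07],[-0.005,-0.003,0.002]]
    - [[-0.003,-0.001,0.08],[-0.005,-0.003,0.002]]
    - [[-0.003,-0.001,0.08],[-0.005,-0.003,0.002]]

```text
t: 48.58
tcp_pos: [0.5248, -0.3345, 0.073]
eef_rot: [-3.137, -0.005, 1.75]
contact_force: [-1.5, -0.0, -6.1]
width: 0.0388
grasp_force: 61.8
```

send_rows:
  plan:
    - [[0,0,0.002],[0,0,0]]
    - [[0,0,0.004],[0,0,0]]
    - [[0,0,0.006],[0,0,0]]
    - [[0,0,0.007],[0,0,0]]
    - [[0,0,0.007],[0,0,0]]

```text
t: 49.0
tcp_pos: [0.5273, -0.3375, 0.0708]
eef_rot: [3.141, 0.002, 1.749]
contact_force: [-0.5, 0.1, -6.0]
width: 0.0389
grasp_force: 61.9
```

send_rows:
  plan:
    - [[0,0,0.0015],[0,0,0]]
    - [[0,0,0.003],[0,0,0]]
    - [[0,0,0.0045],[0,0,0]]
    - [[0,0,0.0055],[0,0,0]]
    - [[0,0,0.0055],[0,0,0]]

```text
t: 49.42
tcp_pos: [0.527, -0.3373, 0.0656]
eef_rot: [3.141, 0.001, 1.749]
contact_force: [-2.0, 1.8, -0.1]
width: 0.0393
grasp_force: 62.7
```

Standing on the mat. Release and rise.

send_rows:
  plan:
    - [[0,0,0],[0,0,0]]
    - [[0,0,0],[0,0,0]]
    - [[0,0,0],[0,0,0]]
    - [[0,0,0],[0,0,0]]
    - [[0,0,0],[0,0,0]]
  gripper: 0.075

```text
t: 49.83
tcp_pos: [0.5272, -0.3374, 0.0648]
eef_rot: [3.141, 0.001, 1.749]
contact_force: [-0.2, -0.3, -0.2]
width: 0.0749
grasp_force: 0.0
```

send_rows:
  plan:
    - [[0,0,-0.02],[0,0,0]]
    - [[0,0,-0.05],[0,0,0]]
    - [[0,0,-0.09],[0,0,0]]
    - [[0,0,-0.13],[0,0,0]]
    - [[0.02,0,-0.16],[0,0,0]]

```text
t: 50.25
tcp_pos: [0.5239, -0.3203, 0.2274]
eef_rot: [3.139, 0.005, 1.746]
contact_force: [-0.1, 0.7, 0.1]
width: 0.0751
grasp_force: 0.0
```

send_rows:
  plan:
    - [[0.04,0,-0.02],[0,0,0]]
    - [[0.08,0,-0.04],[0,0,0]]
    - [[0.11,0,-0.05],[0,0,0]]
    - [[0.11,0,-0.05],[0,0,0]]
    - [[0.11,0,-0.05],[0,0,0]]

```text
t: 50.67
tcp_pos: [0.5045, -0.208, 0.2767]
eef_rot: [3.138, 0.004, 1.752]
contact_force: [0.2, -1.4, -0.6]
width: 0.0745
grasp_force: 0.0
```

```bash
python3 - <<'E'
from h import *
T=pose();p,d=camera("wrist");cv2.imwrite("pics/w10.png",p[:,:,::-1])
C=cloud("wrist",d,T);C[:,:,2]=cv2.medianBlur(C[:,:,2].astype(np.float32),5)
for nm,lo,hi in [("bar",(.36,-.44,.04),(.68,-.25,.068))]:
    m=box(C,lo,hi);print(nm,m.sum(),rect("wrist",m,.056,T))
hsv=cv2.cvtColor(p,cv2.COLOR_RGB2HSV)
b=(hsv[:,:,0]>105)&(hsv[:,:,0]<125)&(hsv[:,:,1]>110)&box(C,(.3,-.5,-.03),(.75,-.2,.03))
print("mat",rect("wrist",b,.004,T,close=25))
m=(hsv[:,:,0]<14)&(hsv[:,:,1]>120)&(hsv[:,:,2]>50);v,u=np.nonzero(m)
q=(atz("wrist",np.c_[u,v],.036,T)[:,:2]-O)@np.c_[cx,cy]
for y in (-.075,-.025,.025,.075):
    k=(abs(q[:,1]-y)<.012)&(q[:,0]<0)&(q[:,0]>-.07);print(y,k.sum(),np.round(np.percentile(q[k,0],[90,98,100])*1000,1) if k.sum()>5 else "")
E
```

```text
bar 2361 [ 0.528  -0.3338  0.2033  0.0281  0.1711]
mat [ 0.5211 -0.3091  0.3161  0.0948  0.181 ]
-0.075 190 [-25.2 -22.5 -22. ]
-0.025 228 [-25.3 -22.2 -20.9]
0.025 269 [-26.3 -22.5 -21.7]
0.075 299 [-26.5 -22.3 -21.1]
```

View pics/w10.png

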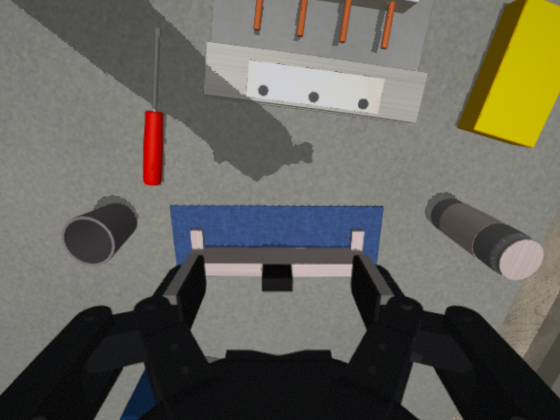

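The bar stands aligned on the mat, about 2 mm from target. The tips are at about −21 and the bystanders are undisturbed. Hand in.

```bash
python3 -c "
from workcell import *
print(order.close_job())"
```

```text
the job is handed in; nothing more can be done
None
```

The job is handed in: all four tubes are through their bores with tips about 20–21 mm before the cutter face. The straightedge is back in the middle of its mat and lined up with it, and I saw no bystander moved; the hand-in returned no verdict.

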